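# Change over the kiln-packing place

## Robot

A 6-joint arm with a two-finger parallel gripper is mounted at the origin on the work surface. World frame = base frame: x ahead of the robot, y to its left, z up, the work surface at z = 0. Lengths are in m, angles in rad, forces in N, time in s.
With the tool pointing down it reaches from about 0.35 to 0.975 m from the base axis. Payload 4.9 kg.
Tool frame: the origin (TCP) lies at the very end of the fingers, on their centre line; the grasp point (between the pads) lies 19 mm behind it; z points along the fingers, y is the line along which they close (so a half turn about z gives the same grasp; the last joint's range is limited). The gripper opens to 85 mm and grips with 20 to 120 N. Pads are 22 mm wide; open, the fingers measure 114 mm over their backs; the gripper's body (76 mm by 85 mm) begins 54 mm behind the grasp point. The pads swing forward as they close: fully open they stand 13 mm farther back than shut.
Start: joints at [1.116, 0.053, 1.613, -0, 1.476, -0.119], TCP at [0.206, 0.59, 0.231] pointing down, gripper open.
Joint ranges: [-3.01, 3.01], [-1.01, 2.22], [0.06, 2.58], [-1.02, 4.17], [0.09, 2.62], [-3.14, 3.14]. Speed limits (rad/s): [2.57, 2.57, 3.14, 3.14, 3.14, 3.14].

## Interface

Orientations are given as a unit quaternion [w, x, y, z].
In Python, from plant import * gives the robot as it stands.
- The arm moves only by the tool jog_arm, never from a script. Its argument "moves" is a list that holds one entry, the list of rows, each a list of 7 numbers: the finger opening in cm, from 0 to 8.54, then the shift along the tool's x, y, z in cm, then the turn, a rotation vector about the tool's x, y, z in rad. A call has 1 to 20 rows; each row shifts and turns the commanded pose from where the row before left it, along the tool's axes as they then stand; what a row does not reach is not made up. A row lasts 1/12 s, in which the tool goes at most 41.7 mm and 7.16 degrees, less where a joint would pass 70% of its speed; a pose out of reach is approached as far as the arm can. A call is refused whole if a number of a shift passes 4.17 or a number of a turn 0.125, either way. A call with a gripper value outside its range is refused whole. The fingers move at their own pace and stop on an object; the grip force is fixed at half the most. Time passes only in rows, so rows that do not move let the fingers close. It gives the time, the measured TCP pose, the force, the opening and the grip force at its end, in the units of the state.
- state(): the state, without advancing time (a new reading comes with each control period).
- grab_frame(name): name is "scene" or "side" or "wrist"; returns a dict with "color" (480x640x3 uint8, blue, green, red), "depth" (480x640 float32, m along the optical axis (not along the pixel's ray), 0 where there is no reading), "fx", "fy", "cx", "cy" (pixels), "k1" (the pictures are not rectified: a ray, as slopes to the right and down, at radius r is drawn at 1 + k1 r^2 times it, then the intrinsics apply), "R" (3x3) and "t" (3): a world point X has camera coordinates R X + t. Camera axes: x right, y down, z forward; pixel columns grow to the right and rows downward; lengths in m; the calibration is good to about 2 mm. A picture is of the moment at which its call begins.
- job_done(): hands the job in; it is judged then, once.
Trained networks look in a picture, given as the dict that the camera call returned (one of the last four; its "shot" number tells which), for a name from the list of things; names that differ only in an ending like _2 or _b are one class to them, and where a whole thing is asked for, a point or a joint stands for the part that bears it (a point fixed in the world has none). Each returns a list of dicts, best first, with "p" (0 to 1); they miss things now and then, are a little off and sometimes report something else, mostly with a low value. They report only what shows in the picture. A call takes as long as a camera call. They do not tell look-alikes from the thing itself.
- recognise(name, picture): "rect" ([centre column, centre row, width, height] in pixels, round what is visible of it).
- regions_of(name, picture): "pixels" (480x640 bool, what is visible of it) and "rect" ([centre column, centre row, width, height] in pixels, round what is visible of it).
The state is a dict: "time": time; "joint_pos": joint angles; "joint_vel": joint speeds; "joint_efforts": joint torques, N m; "tool_pos": TCP position; "tool_rot": TCP orientation; "contact_force": force on the tool from outside, world axes, zero at the start; "ft_torque": the same for the moment, N m; "gripper_width": opening from 0.0 (shut) to 1.0 (fully open); "grasp_force": force on a finger pad.
Only numpy, scipy, OpenCV 4.12 (cv2) and the standard library are available. Lean on these libraries where they do the work, as an engineer would, in place of code of your own. Each camera call takes 0.05 s, during which the arm holds its last target. There are 200 camera calls.

## Task

Change over the kiln-packing place. Hang every tool caddy that stands about on the bench (two or three of them) on the leaning cleat board: tip it back, bring its bevelled rear strip over the rail and let it drop in until it is fully home, squarely on the rail over its whole width, its back flush with the lean of the board. Slide the saggar with the cup in it from the middle circle to the free end circle and cover it with its lid, sitting level on the rim, and slide the empty saggar to the middle circle once that is free, each saggar centred in its circle; never lift or tip a saggar off the bench, and leave the other things on the bench where they are.

Things in the scene. Friction and masses are not known exactly. Their poses are not given: they have to be found in the camera images.
- cleat: fixed plywood cleat board, 340 mm wide, leaning back 0.30 rad, with a wooden rail 300 mm long (y -150 to 150) across its front. Origin: middle of the rail's upper front edge, 145 mm above the bench. y runs along the rail, x into the board, square to it, z up along it. Board face at x 14.5, board top at z 30 mm. A seated caddy has its axes parallel to these
- groove (a point): on the cleat board: bottom of the groove between rail and board, mid length (x 14.5, z -14.5 mm in the cleat's frame). The rail's top falls at 45 degrees from its front edge (x 0, z 0) to here; its front face (x 0) goes down to z -24. Waxed: a caddy let go in it slides home by its weight. Seated, its strip tip is here, its strip point about x -1.5, z 1.5
- rack: foot of the cleat board: origin on the bench right under the rail's edge, x level, towards the back, y along the rail. A base plate 16 mm thick, 340 wide, lies 60 mm in front of to 70 mm behind the origin. An upright caddy's spacer meets the leaning board when its strip is barely over the rail's edge: lean it back as the board does, or a little more
- caddy_a: tool caddy holding brushes, loose, 0.26 kg, maybe absent: open plywood box 70 mm deep (x -35 to 35), 76 wide, walls 70 high, back plate 88 high with a bevelled strip on its rear. All caddies are alike. Origin: centre of the box's underside; x to its rear, y left, z up. Tools are fixed at the rear of the inside (x above 9 mm), up to 102 mm high; the front half is empty
- caddy_b: tool caddy holding flat wooden ribs, loose, 0.26 kg, maybe absent: open plywood box 70 mm deep (x -35 to 35), 76 wide, walls 70 high, back plate 88 high with a bevelled strip on its rear. All caddies are alike. Origin: centre of the box's underside; x to its rear, y left, z up. Tools are fixed at the rear of the inside (x above 9 mm), up to 102 mm high; the front half is empty
- caddy_c: tool caddy holding wire loop tools, loose, 0.26 kg, maybe absent: open plywood box 70 mm deep (x -35 to 35), 76 wide, walls 70 high, back plate 88 high with a bevelled strip on its rear. All caddies are alike. Origin: centre of the box's underside; x to its rear, y left, z up. Tools are fixed at the rear of the inside (x above 9 mm), up to 102 mm high; the front half is empty
- caddy_a_strip (a point): on caddy_a: where the bevel of the rear strip meets the back plate, mid width (x 35, z 62 mm from the caddy's origin). The strip spans the width, x 35 to 51; its underside falls at 45 degrees from z 62 to a tip at z 46 at x 51; its top is at z 86. A spacer as thick (z 0 to 6) runs along the foot of the rear; seated, it lies on the board under the rail
- caddy_b_strip (a point): on caddy_b: where the bevel of the rear strip meets the back plate, mid width (x 35, z 62 mm from the caddy's origin). The strip spans the width, x 35 to 51; its underside falls at 45 degrees from z 62 to a tip at z 46 at x 51; its top is at z 86. A spacer as thick (z 0 to 6) runs along the foot of the rear; seated, it lies on the board under the rail
- caddy_c_strip (a point): on caddy_c: where the bevel of the rear strip meets the back plate, mid width (x 35, z 62 mm from the caddy's origin). The strip spans the width, x 35 to 51; its underside falls at 45 degrees from z 62 to a tip at z 46 at x 51; its top is at z 86. A spacer as thick (z 0 to 6) runs along the foot of the rear; seated, it lies on the board under the rail
- caddy_a_lip (a point): on caddy_a: middle of the top of its front wall (x -31, z 70 mm from the caddy's origin). The wall is 8 mm thick, to be pinched from above; inside it 36 mm are free to the tools, and the floor is 8 mm thick
- caddy_b_lip (a point): on caddy_b: middle of the top of its front wall (x -31, z 70 mm from the caddy's origin). The wall is 8 mm thick, to be pinched from above; inside it 36 mm are free to the tools, and the floor is 8 mm thick
- caddy_c_lip (a point): on caddy_c: middle of the top of its front wall (x -31, z 70 mm from the caddy's origin). The wall is 8 mm thick, to be pinched from above; inside it 36 mm are free to the tools, and the floor is 8 mm thick
- saggar_full: fireclay saggar, loose: a round open box of outer diameter 140 mm, height 80 mm, wall 10 mm, floor 10 mm, about 0.7 kg, with a brown painted band. Origin: centre of its underside; z up. Its wall can be pinched from above. Holds one celadon cup, stuck down at the centre: 46 mm across and 58 mm high (top), leaving 37 mm between cup and wall. Starts on the middle circle
- saggar_empty: fireclay saggar, loose: a round open box of outer diameter 140 mm, height 80 mm, wall 10 mm, floor 10 mm, about 0.7 kg, with a brown painted band. Origin: centre of its underside; z up. Its wall can be pinched from above. Empty. Starts on the end circle on the left, next to the cleat board
- mark_pack (a point): a painted white circle of 164 mm diameter, flat on the bench, one of a straight row of three at 190 mm pitch; the point is its centre, on the bench. This one is the middle of the row: the packing place, where the full saggar starts
- mark_out (a point): a painted white circle of 164 mm diameter, flat on the bench, one of a straight row of three at 190 mm pitch; the point is its centre, on the bench. This one is the right end of the row, with no saggar on it at the start; a caddy may stand on it
- lid: fireclay lid of the full saggar, loose, 0.2 kg: a disc 140 mm across (z 8 to 17 mm), a round boss under it (104 mm across, z 0 to 8) that drops into the saggar's 120 mm mouth, a round knob on top (28 mm across, z 17 to 41). Starts on the bench near the right end circle. Origin: centre of the boss's underside, z up; on the saggar it is 72 mm above the saggar's origin
- covered_bowl: bystander: celadon bowl with white lid, 98 mm across, 74 mm high, origin centre of underside
- dish: bystander: small flat white dish, 80 mm across, 16 mm high, origin centre of underside
- mug: bystander: blue mug, 76 mm across, 85 mm high, origin centre of underside
- saucers: bystander: stack of three white saucers, 120 mm across, 29 mm high, origin centre of underside
- kiln_prop: bystander: fireclay kiln prop, 52 mm across, 80 mm high, origin centre of underside
- plaster_mould: bystander: plaster mould block 85 x 70 x 55 mm, origin centre of underside
- brush: bystander: a brush 170 mm long lying on the bench, origin near its middle
There are look-alikes about, which are no part of the job. Leave any blue look-alike of the saggar_empty alone.

How it is judged:
By the outcome, as a careful person would: the job done as asked, in the order asked, and still so for the second after the job is handed in, with the robot touching nothing.
Of caddy_a, caddy_b, caddy_c only 2 to 3 are there at a start; the rules pass over those that are not, and their reading is None.
At some moment in a run one of saggar_full, saggar_empty may be knocked a few centimetres aside while the robot is not near it.
It also fails if it takes over 210 s, if anything falls off the work surface, if the arm or the gripper's body presses on something with over 40 N, if the wrist force passes 120 N, or if a joint passes its speed limit or range.

## Working session

There is one attempt and no reset: what is moved stays moved. The work goes in short steps, Python scripts to look and compute and a tool call to move; the robot and the scene stay as the last step left them, time stands still between calls to the robot, and variables do not carry over. Pictures are saved under pics/ and viewed, at most 14 in all, crops included, and the job is handed in when it is done.

Besides the shell and the picture viewer there is one more tool, called after "Call:" by a JSON object that holds its "api" and its "payload". jog_arm: Moves the arm, as the interface text tells. Its arguments: {"type":"object","properties":{"moves":{"type":"array"}},"required":["moves"]}

```bash
ls; mkdir -p pics; python3 - <<'E'
from plant import *
import cv2
for n in ["scene","side"]:
    f=grab_frame(n); cv2.imwrite(f"pics/{n}0.png",f["color"]); print(n,f["fx"],f["k1"],f["R"],f["t"],f["shot"])
print(state())
E
```

```text
pics
scene 487.0309212563033 -0.12779326469295302 [[ 0.6144702   0.78891168 -0.00668881]
 [ 0.67950717 -0.53352669 -0.50360626]
 [-0.40086952  0.30490595 -0.8639074 ]] [-0.28461177 -0.29032376  1.34267756] 1
side 503.4838163973854 -0.07148944010106754 [[ 0.98112764 -0.19306154 -0.01076058]
 [-0.1297126  -0.61587973 -0.77708867]
 [ 0.14339871  0.76381896 -0.62929914]] [-0.50318588  0.14183754  1.28421656] 2
{'time': 0.1, 'joint_pos': array([ 1.11599292e+00,  5.32759842e-02,  1.61415196e+00,  6.39190743e-06,
        1.47601517e+00, -1.18961711e-01]), 'joint_vel': array([-0.00025542,  0.00069153, -0.00294682,  0.00038202, -0.00064276,
       -0.00082441]), 'joint_efforts': array([-2.37777049e-04, -3.94907141e+01, -3.71359885e+01, -1.39284912e-04,
        4.03576589e-03, -3.53799055e-05]), 'tool_pos': array([0.20570272, 0.58958048, 0.230198  ]), 'tool_rot': array([-2.64857221e-04,  1.67133036e-01,  9.85933919e-01, -8.86514650e-04]), 'contact_force': array([ 0.26783452, -0.42381781,  0.4468359 ]), 'ft_torque': array([0.00903552, 0.00545961, 0.02231205]), 'grasp_force': 0.0, 'gripper_width': 1.0044626635897071}
```

View pics/scene0.png

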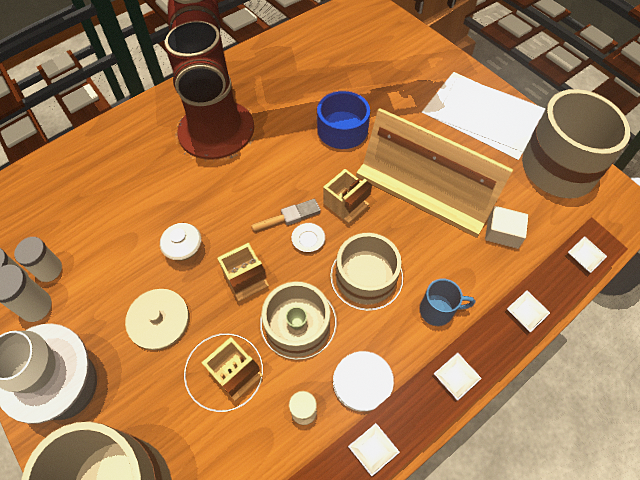

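View pics/side0.png

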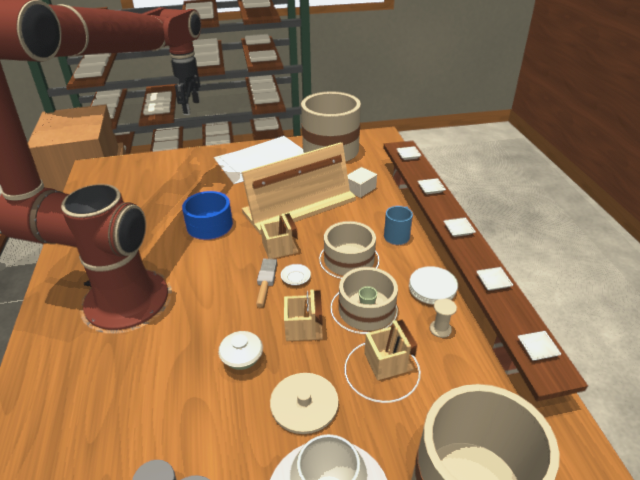

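Scene picture: three caddies at about (346,195), (243,270) and (232,367, on the right end circle). The full saggar is at (297,315), the empty one at (368,265), the lid at (157,318) and the cleat board at (438,170). A blue look-alike stands at (343,118).

```bash
cat > h.py <<'E'
from plant import *
import numpy as np, cv2
from scipy.optimize import least_squares
from scipy.spatial.transform import Rotation as Ro
def cloud(f):
    K=np.array([[f["fx"],0,f["cx"]],[0,f["fy"],f["cy"]],[0,0,1.]])
    v,u=np.mgrid[0:480,0:640].astype(np.float64)
    p=cv2.undistortPoints(np.stack([u.ravel(),v.ravel()],1)[:,None],K,np.array([f["k1"],0,0,0,0]))[:,0]
    d=f["depth"].astype(float).ravel()
    X=np.c_[p*d[:,None],d]; W=(X-f["t"])@f["R"]
    W[d<=0]=np.nan
    return W.reshape(480,640,3)
def rays(f,uv):
    K=np.array([[f["fx"],0,f["cx"]],[0,f["fy"],f["cy"]],[0,0,1.]])
    p=cv2.undistortPoints(np.asarray(uv,float)[:,None],K,np.array([f["k1"],0,0,0,0]))[:,0]
    D=np.c_[p,np.ones(len(p))]@f["R"]; return -f["R"].T@f["t"],D
def proj(f,P):
    K=np.array([[f["fx"],0,f["cx"]],[0,f["fy"],f["cy"]],[0,0,1.]])
    return cv2.projectPoints(np.asarray(P,float),cv2.Rodrigues(f["R"])[0],f["t"],K,np.array([f["k1"],0,0,0,0.]))[0][:,0]
def box(P,lo,hi):
    lo,hi=np.array(lo)/1e3,np.array(hi)/1e3
    q=abs(P-(lo+hi)/2)-(hi-lo)/2
    return np.linalg.norm(np.maximum(q,0),axis=1)+np.minimum(q.max(1),0)
CADDY=[((-35,-38,0),(-27,38,70)),((27,-38,0),(35,38,88)),((-35,-38,0),(35,-31,70)),((-35,31,0),(35,38,70)),
 ((-35,-38,0),(35,38,8)),((35,-38,54),(51,38,86)),((35,-38,0),(51,38,6))]
def sdf(P,parts): return np.min([box(P,*b) for b in parts],0)
def fit_caddy(P,x0,tilt=False):
    # x0=[x,y,yaw]
    def res(q):
        L=(P-[q[0],q[1],0])@Ro.from_euler('z',q[2]).as_matrix()
        return sdf(L,CADDY)
    best=None
    for k in range(8):
        r=least_squares(res,[x0[0],x0[1],x0[2]+k*np.pi/4],loss='soft_l1',f_scale=0.003,x_scale=[.01,.01,.1])
        if best is None or r.cost<best.cost: best=r
    return best.x,np.median(abs(res(best.x)))
CL=[((14.5,-170,-150),(26,170,30)),((0,-150,-24),(14.5,150,0))]
E
python3 - <<'E'
from h import *
np.set_printoptions(precision=4,suppress=True)
import pickle
F={n:grab_frame(n) for n in["scene","side"]}
pickle.dump(F,open("F0.pkl","wb"))
C={n:cloud(f) for n,f in F.items()}
for nm in ["caddy_a","saggar_full","lid","cleat","dish","brush","mug","saucers","kiln_prop","plaster_mould","covered_bowl"]:
  for n,f in F.items():
    for r in regions_of(nm,f):
        P=C[n][r["pixels"]]; P=P[np.isfinite(P[:,0])]
        if r["p"]<.2 or len(P)<20: continue
        Q=P[P[:,2]>.006]
        print(nm,n,round(r["p"],2),np.round(r["rect"]),len(P),np.median(P,0),"top",np.percentile(P[:,2],98))
        if nm=="caddy_a":
            print("   fit",fit_caddy(Q,[*np.median(Q[:,:2],0),0]))
E
```

```text
caddy_a scene 0.82 [234. 370.  58.  60.] 2012 [ 0.6127 -0.3255  0.0659] top 0.09152112541583977
   fit (array([ 0.5932, -0.3266,  0.1268]), np.float64(0.0009018754158097615))
caddy_a scene 0.64 [242. 271.  54.  57.] 1726 [ 0.4569 -0.1901  0.0628] top 0.09031539714609488
   fit (array([ 0.4255, -0.186 , -0.1353]), np.float64(0.0009539444250548038))
caddy_a scene 0.63 [346. 196.  54.  53.] 1698 [0.4323 0.1176 0.0593] top 0.09221370026196968
   fit (array([0.4083, 0.1226, 0.1296]), np.float64(0.0009491655984804857))
caddy_a scene 0.44 [302. 409.  25.  30.] 727 [ 0.7551 -0.2628  0.08  ] top 0.0836978053120391
   fit (array([ 0.7865, -0.2842,  2.145 ]), np.float64(0.0028212735447881113))
caddy_a side 0.74 [304. 314.  40.  48.] 1704 [ 0.4353 -0.212   0.0519] top 0.08773988880101939
   fit (array([ 0.4224, -0.1858, -0.15  ]), np.float64(0.001293167802154667))
caddy_a side 0.71 [392. 348.  52.  59.] 2248 [ 0.605  -0.3377  0.0547] top 0.09014671250393093
   fit (array([ 0.5884, -0.3339,  0.1441]), np.float64(0.0013505054602685439))
caddy_a side 0.7 [278. 237.  39.  45.] 1336 [0.4197 0.0958 0.
[... 2414 characters left out ...]
2719619557746
kiln_prop side 0.69 [304. 316.  41.  49.] 1649 [ 0.4342 -0.2128  0.0523] top 0.08769562309668509
kiln_prop side 0.63 [445. 316.  29.  37.] 675 [ 0.7463 -0.2711  0.0578] top 0.08231105120505999
plaster_mould side 0.86 [362. 183.  26.  28.] 637 [0.7172 0.3512 0.0462] top 0.05743530249147085
covered_bowl scene 0.64 [178. 245.  42.  36.] 1232 [ 0.2933 -0.2633  0.0586] top 0.07641042996855045
covered_bowl side 0.93 [241. 352.  43.  39.] 1277 [ 0.2836 -0.2757  0.0569] top 0.07485293466018919
covered_bowl side 0.57 [400. 225.  30.  40.] 965 [0.7551 0.0788 0.0544] top 0.08524594755114778
covered_bowl side 0.26 [368. 298.  63.  61.] 3135 [ 0.5945 -0.1682  0.0479] top 0.08044289815577393
```

```bash
cat >> h.py <<'E'
def corr_cloud(f):
    W=cloud(f); M=np.isfinite(W[...,0])&(abs(W[...,2])<.012)&(W[...,0]>.2)&(W[...,0]<.85)&(W[...,1]>-.5)&(W[...,1]<.2)
    P=W[M]
    c=np.linalg.lstsq(np.c_[P[:,:2],np.ones(len(P))],P[:,2],rcond=None)[0]
    for _ in range(5):
        k=abs(P[:,2]-np.c_[P[:,:2],np.ones(len(P))]@c)<.003
        c=np.linalg.lstsq(np.c_[P[k][:,:2],np.ones(k.sum())],P[k][:,2],rcond=None)[0]
    # rotate rigidly by small angles about base origin so that plane -> z=0
    R=Ro.from_rotvec([-c[1],c[0],0]).as_matrix()
    return (W@R.T)-[0,0,c[2]],c
def ring(P,q,ro,ri,h):   # open round box sdf
    r=np.hypot(P[:,0]-q[0],P[:,1]-q[1]); z=P[:,2]
    w=np.maximum(abs(r-(ro+ri)/2)-(ro-ri)/2,0); zz=np.maximum(z-h,0)
    ins=np.minimum(np.minimum(abs(r-ro),abs(r-ri)),abs(z-h))
    return np.where((r<ro)&(r>ri)&(z<h),ins,np.hypot(w,zz))
def fit_saggar(P,x0):
    P=P[(P[:,2]>.02)&(P[:,2]<.09)&(np.hypot(P[:,0]-x0[0],P[:,1]-x0[1])<.085)&(np.hypot(P[:,0]-x0[0],P[:,1]-x0[1])>.04)]
    r=least_squares(lambda q:ring(P,q,.07,.06,.08),x0,loss='soft_l1',f_scale=.002); return r.x,len(P),np.median(abs(r.fun))
def fit_disc(P,x0):
    P=P[(P[:,2]>.010)&(P[:,2]<.023)&(np.hypot(P[:,0]-x0[0],P[:,1]-x0[1])<.09)]
    h=cv2.convexHull(P[:,:2].astype(np.float32))[:,0]
    r=least_squares(lambda q:np.hypot(h[:,0]-q[0],h[:,1]-q[1])-q[2],[*x0,.07],loss='soft_l1',f_scale=.001); return r.x
E
cat > m.py <<'E'
from h import *
import pickle
np.set_printoptions(precision=4,suppress=True)
F=pickle.load(open("F0.pkl","rb"))
A={};
for n,f in F.items():
    A[n],c=corr_cloud(f); print(n,"plane",c)
def crop(W,x,y,r,z0=.006):
    P=W.reshape(-1,3);P=P[np.isfinite(P[:,0])]; return P[(np.hypot(P[:,0]-x,P[:,1]-y)<r)&(P[:,2]>z0)]
for n in list(A)+["both"]:
    W=A[n] if n!="both" else np.concatenate([a.reshape(-1,3) for a in A.values()])
    print(n)
    for x,y in [(.592,-.33),(.424,-.186),(.406,.122)]:
        print(" caddy",*fit_caddy(crop(W,x,y,.06),[x,y,0]))
    P=W.reshape(-1,3);P=P[np.isfinite(P[:,0])]
    for x,y in [(.593,-.163),(.60,.02)]: print(" sag",fit_saggar(P,[x,y]))
    for x,y in [(.401,-.402)]: print(" lid",fit_disc(P,[x,y]))
    Q=P[(P[:,0]>.3)&(P[:,0]<.72)&(P[:,1]>.18)&(P[:,1]<.45)&(P[:,2]>.07)&(P[:,2]<.18)]
    def cl(q):
        R=Ro.from_euler('zy',[q[3],.30]).as_matrix()
        L=(Q-[q[0],q[1],.145+q[2]])@R
        return sdf(L,CL)
    best=None
    for s in (.5,.9,1.3,1.0):
        r=least_squares(cl,[.5,.29,0,s],loss='soft_l1',f_scale=.003,x_scale=[.01,.01,.01,.1])
        if best is None or r.cost<best.cost: best=r
    print(" cleat",best.x,len(Q),np.median(abs(best.fun)))
for n,f in F.items():
    hsv=cv2.cvtColor(f["color"],cv2.COLOR_BGR2HSV); W=A[n]
    M=(hsv[...,1]<90)&(hsv[...,2]>150)&(abs(W[...,2])<.006)&(W[...,0]>.45)&(W[...,0]<.72)&(W[...,1]>-.45)&(W[...,1]<.14)
    P=W[M]
    def cres(q):
        d=np.array([np.cos(q[2]),np.sin(q[2])])*.19
        return np.min([abs(np.hypot(*(P[:,:2]-q[:2]-k*d).T)-.081) for k in(-1,0,1)],0)
    b=min((least_squares(cres,[.593,-.163,a],loss='soft_l1',f_scale=.002) for a in(1.3,1.5,1.57,1.7)),key=lambda r:r.cost)
    q=b.x;d=np.array([np.cos(q[2]),np.sin(q[2])])*.19
    print(n,"marks",len(P),q,"out",q[:2]-d,"left",q[:2]+d,np.median(b.fun))
E
python3 m.py
```

```text
scene plane [-0.0005  0.0006  0.0011]
side plane [ 0.0006 -0.0008 -0.0012]
scene
 caddy [ 0.5931 -0.3266  0.1292] 0.0008458684656712564
 caddy [ 0.4254 -0.186   6.146 ] 0.0008575087958935419
 caddy [0.4082 0.1225 6.4117] 0.0009322171864817406
 sag (array([ 0.5959, -0.1608]), 2098, np.float64(0.000814799754585073))
 sag (array([0.6009, 0.0241]), 2155, np.float64(0.0016751412757555623))
 lid [ 0.3987 -0.3983  0.0702]
 cleat [0.5262 0.3006 0.0201 1.9218] 5793 0.0062452246550679874
side
 caddy [ 0.5883 -0.334   6.4123] 0.0013635942638671565
 caddy [ 0.4224 -0.1858  6.1343] 0.0012494125375369473
 caddy [0.4028 0.121  0.1407] 0.001648919152546455
 sag (array([ 0.597 , -0.1612]), 2286, np.float64(0.0009150117380954774))
 sag (array([0.6012, 0.0237]), 1890, np.float64(0.0019039165110488233))
 lid [ 0.3989 -0.3991  0.0704]
 cleat [0.526  0.2991 0.021  1.9195] 3582 0.005705526902776911
both
 caddy [ 0.5934 -0.3271  0.1175] 0.0011033285950919434
 caddy [ 0.4251 -0.1862 -0.143 ] 0.001013211908290305
 caddy [0.408  0.1222 0.1303] 0.0012445252691040817
 sag (array([ 0.5964, -0.1609]), 4384, np.float64(0.0009223997798965336))
 sag (array([0.601 , 0.0239]), 4045, np.float64(0.0018118790214739777))
 lid [ 0.3987 -0.3988  0.0707]
 cleat [0.5258 0.3    0.0204 1.9215] 9375 0.006046935477240053
scene marks 941 [ 0.5903 -0.1546  1.5288] out [ 0.5823 -0.3444] left [0.5983 0.0352] 0.0011531243563434601
side marks 677 [ 0.5901 -0.1553  1.5311] out [ 0.5826 -0.3452] left [0.5976 0.0345] 0.0014669683016038382
```

```bash
cat > m2.py <<'E'
from h import *
import pickle
np.set_printoptions(precision=1,suppress=True,linewidth=150)
F=pickle.load(open("F0.pkl","rb"))
for n,f in F.items():
    W,_=corr_cloud(f);P=W.reshape(-1,3);P=P[np.isfinite(P[:,0])]
    Q=P[(P[:,0]>.3)&(P[:,0]<.72)&(P[:,1]>.18)&(P[:,1]<.45)&(P[:,2]>.02)&(P[:,2]<.2)]
    y=1.9215
    L=((Q-[.5258,.3,0])@Ro.from_euler('z',y).as_matrix())*1000
    k=abs(L[:,1])<100
    for z in range(20,180,6):
        s=L[k&(abs(L[:,2]-z)<3)]
        if len(s): print(n,z,len(s),np.percentile(s[:,0],[2,10,50,90,98]), L[abs(L[:,2]-z)<3][:,1].min(),L[abs(L[:,2]-z)<3][:,1].max())
    crop=f["color"][90:250,320:540] if n=="scene" else f["color"][130:250,210:400]
    cv2.imwrite(f"pics/cl_{n}.png",cv2.resize(crop,None,fx=3.4,fy=3.4,interpolation=cv2.INTER_CUBIC))
E
python3 m2.py
```

```text
scene 20 102 [-41.6 -31.3  -5.   -2.   -0.5] -192.3899319280589 180.78437535099982
scene 26 148 [-8.5 -5.9 -3.3 -1.   0.1] -191.18226672670738 184.95924904215946
scene 32 182 [-6.3 -4.5 -1.5  1.3  3. ] -192.84501117184868 184.9096298501429
scene 38 159 [-3.9 -2.2  0.5  2.8  4.3] -191.46076018756887 184.17390309296795
scene 44 172 [-1.8 -0.5  2.1  5.1  6.2] -192.24593932976035 183.27878768530465
scene 50 170 [-0.4  1.6  3.9  7.1  9.1] -210.08905507753286 184.8504842672029
scene 56 162 [ 1.4  3.2  5.7  8.9 10.4] -220.7727959793328 182.18510427758955
scene 62 181 [ 3.5  4.8  7.4 10.2 11.7] -216.28260717806967 184.81115129500176
scene 68 191 [ 5.6  6.7  9.7 12.9 14.3] -154.74092032800542 182.49325011516538
scene 74 170 [ 7.8  8.9 11.9 14.3 15.4] -154.58216366054177 184.42918744480735
scene 80 180 [ 7.9 10.8 13.6 16.  18.5] -155.5235409187389 183.38044695358406
scene 86 166 [10.6 12.1 15.  18.1 19.7] -155.4171773263389 183.62350491574276
scene 92 172 [12.4 13.4 16.  19.2 20.8] -156.32010101957133 182.98951323325258
scene 98 187 [13.5 15.1 18.  20.9 22.2] -156.22773081556863 182.3861205863
[... 2286 characters left out ...]
122 56 [ 8.   8.8 11.9 15.1 16.1] -155.92906789210855 184.8462069660013
side 128 124 [ 6.9  8.4 12.4 16.4 17.8] -158.85567525839946 185.36325354418676
side 134 125 [ 5.7  9.7 14.3 23.3 34.2] -152.90206415254653 183.06499514939154
side 140 226 [ 8.8 12.1 20.1 34.1 37.1] -154.25057568269588 183.3052003698754
side 146 183 [ 9.7 14.1 31.2 36.5 39.4] -156.39346867390978 182.88483088229643
side 152 112 [28.  30.9 34.4 39.6 40.8] -155.88050501740423 183.5729584782599
side 158 131 [30.2 32.1 36.2 40.3 42.6] -156.07243929480978 183.33227876088736
side 164 147 [32.2 34.4 39.1 48.7 52.8] -157.06213157006871 183.4707018853115
side 170 104 [33.5 34.7 39.8 46.2 47.2] -155.03953215711428 184.66662186348145
```

View pics/cl_scene.png

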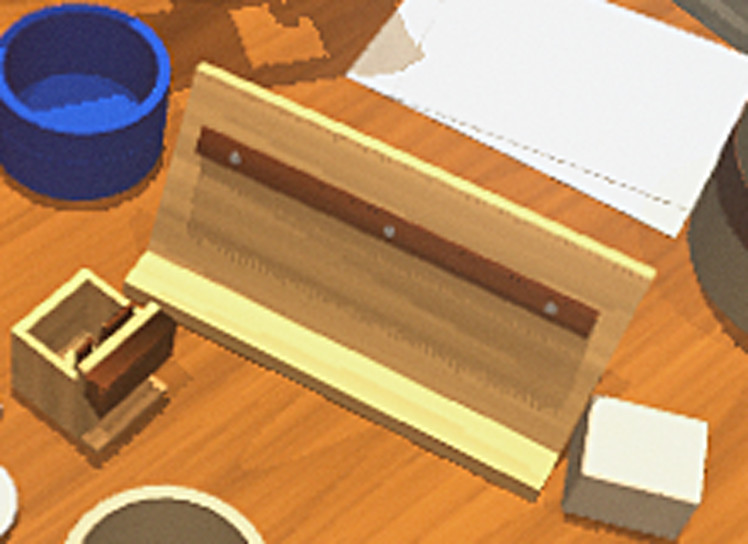

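The crop shows the board with its dark rail running from (200,140) to (597,320). The base plate lies in front of it, and the caddy at (95,365) has its rear facing right.

```bash
cat > m3.py <<'E'
from h import *
import pickle
np.set_printoptions(precision=4,suppress=True)
F=pickle.load(open("F0.pkl","rb"))
for n,f in F.items():
    W,_=corr_cloud(f);P=W.reshape(-1,3);P=P[np.isfinite(P[:,0])]
    yaw=1.9215
    L=(P-[.5258,.3,0])@Ro.from_euler('z',yaw).as_matrix()
    face=(abs(L[:,1]-.014)<.16)&(abs(L[:,2]-.07)<.036)&(abs(L[:,0]-.010)<.025)
    Q=L[face]; c=np.linalg.lstsq(np.c_[Q[:,1:],np.ones(len(Q))],Q[:,0],rcond=None)[0]
    r=Q[:,0]-np.c_[Q[:,1:],np.ones(len(Q))]@c
    print(n,"x=a*y+b*z+c",c,r.std(),"lean",np.arctan(c[1]),"face x at y.014 z.145",c@[.014,.145,1])
    rail=(abs(L[:,1]-.014)<.14)&(abs(L[:,2]-.133)<.006)&(L[:,0]<c@[.014,.133,1]-.009)
    print("  rail front x at z.145", np.median(L[rail][:,0]-c[0]*(L[rail][:,1]-.014)+.309*(.145-L[rail][:,2])))
    e=(abs(L[:,2]-.1)<.05)&(abs(L[:,0]-.02)<.03)
    print("  ends",np.percentile(L[e][:,1],[.3,99.7]))
E
python3 m3.py
cat > pl.py <<'E'
from h import *
np.set_printoptions(precision=4,suppress=True)
def Tm(R,p): T=np.eye(4);T[:3,:3]=R;T[:3,3]=p;return T
def cur(): s=state();q=s["tool_rot"];return Tm(Ro.from_quat([q[1],q[2],q[3],q[0]]).as_matrix(),s["tool_pos"])
def rows(A,B,name="",n=None):
    D=np.linalg.inv(A)@B; rv=Ro.from_matrix(D[:3,:3]).as_rotvec(); t=D[:3,3]
    k=n or max(1,int(np.ceil(max(np.linalg.norm(rv)/.12,np.linalg.norm(t)/.040))))
    while True:
        r=rv/k; S=sum(Ro.from_rotvec(r*i).as_matrix() for i in range(k)); tr=np.linalg.solve(S,t)*100
        if n or np.linalg.norm(tr)<4.1: break
        k+=1
    print(f"{name}: {k} x",*np.round(tr,2),*np.round(r,3)," end",B[:3,3]); return B
def path(*wps):
    A=cur()
    for w in wps: A=rows(A,*w)
def down(psi,p):  # tool pointing down, tool y at angle psi
    y=np.array([np.cos(psi),np.sin(psi),0]); z=np.array([0,0,-1.]); return Tm(np.c_[np.cross(y,z),y,z],p)
DEPTH=.028
E
```

```text
scene x=a*y+b*z+c [ 0.0122  0.2995 -0.0108] 0.002022573503554822 lean 0.29096992138421096 face x at y.014 z.145 0.032750264975644976
  rail front x at z.145 0.01734250868060861
  ends [-0.4583  1.3391]
side x=a*y+b*z+c [ 0.0118  0.3051 -0.0123] 0.0031985253405610995 lean 0.2961097901678446 face x at y.014 z.145 0.032147193823617456
  rail front x at z.145 -0.856229746477958
  ends [-0.4573  0.3544]
```

```bash
cat >> pl.py <<'E'
Rk=np.array([[0,1,0],[1,0,0],[0,0,-1.]])   # columns: tool x,y,z in caddy frame
G=lambda z=.070-DEPTH: Tm(Rk,[-.031,0,z])
CLT=Tm(Ro.from_euler('ZY',[1.91,.30]).as_matrix(),[.5069,.3115,.145])
def hang(y,lift=0,xo=0,ex=.03,z=.070-DEPTH):
    # caddy pose: strip point at cleat (-.0015+xo, y, .0015+lift), lean .3+ex
    Rc=Ro.from_euler('y',ex).as_matrix()
    C=Tm(Rc,np.array([-.0015+xo,y,.0015+lift])-Rc@[.035,0,.062])
    return CLT@C@G(z)
def caddy(x,y,yaw,h=0): return Tm(Ro.from_euler('z',yaw).as_matrix(),[x,y,h])@G()
E
python3 - <<'E'
from pl import *
x,y,w=.4065,.122,.134
a=cur(); up=a.copy(); up[2,3]=.30
path((up,"up"),(caddy(x,y,w,.12),"above"),(caddy(x,y,w),"down"))
print(hang(0),hang(0,.022,-.05)[:3,3])
E
```

```text
up: 2 x 0.0 0.0 -3.43 -0.0 0.0 0.0  end [0.2059 0.5901 0.3   ]
above: 14 x -3.5 -1.39 0.99 -0.0 -0.0 0.079  end [0.3758 0.1179 0.162 ]
down: 3 x 0.0 -0.0 4.0 0.0 0.0 0.0  end [0.3758 0.1179 0.042 ]
[[-0.943  -0.3148  0.1078  0.5302]
 [-0.3327  0.8921 -0.3056  0.2456]
 [ 0.     -0.324  -0.946   0.1493]
 [ 0.      0.      0.      1.    ]] [0.5439 0.2067 0.1851]
```

Call:
{"api": "jog_arm", "payload": {"moves": [[[3.5, 0, 0, -3.43, 0, 0, 0], [3.5, 0, 0, -3.43, 0, 0, 0], [3.5, -3.5, -1.39, 0.99, 0, 0, 0.079], [3.5, -3.5, -1.39, 0.99, 0, 0, 0.079], [3.5, -3.5, -1.39, 0.99, 0, 0, 0.079], [3.5, -3.5, -1.39, 0.99, 0, 0, 0.079], [3.5, -3.5, -1.39, 0.99, 0, 0, 0.079], [3.5, -3.5, -1.39, 0.99, 0, 0, 0.079], [3.5, -3.5, -1.39, 0.99, 0, 0, 0.079], [3.5, -3.5, -1.39, 0.99, 0, 0, 0.079], [3.5, -3.5, -1.39, 0.99, 0, 0, 0.079], [3.5, -3.5, -1.39, 0.99, 0, 0, 0.079], [3.5, -3.5, -1.39, 0.99, 0, 0, 0.079], [3.5, -3.5, -1.39, 0.99, 0, 0, 0.079], [3.5, -3.5, -1.39, 0.99, 0, 0, 0.079], [3.5, -3.5, -1.39, 0.99, 0, 0, 0.079], [3.5, 0, 0, 0, 0, 0, 0], [3.5, 0, 0, 0, 0, 0, 0]]]}}

```text
time: 2.8
tool_pos: [0.3743, 0.117, 0.1607]
tool_rot: [-0.0, 0.662, 0.75, -0.0]
contact_force: [0.2, -0.8, 0.5]
gripper_width: 0.408
grasp_force: 0.0
```

```bash
python3 - <<'E'
from pl import *
x,y,w=.4065,.122,.134
print(cur(),caddy(x,y,w,.12)[:3,3])
f=grab_frame("wrist"); cv2.imwrite("pics/w1.png",f["color"])
W=cloud(f);P=W.reshape(-1,3);P=P[np.isfinite(P[:,0])]
P=P[(np.hypot(P[:,0]-x,P[:,1]-y)<.07)&(P[:,2]>.006)&(P[:,2]<.11)]
print(len(P),fit_caddy(P,[x,y,w]))
k=(abs(P[:,2]-.070)<.004); print("rim",np.percentile(P[k],[2,98],axis=0), np.median(P[k][:,2]))
path((caddy(x,y,w),"down"))
E
```

```text
[[-0.1246  0.9922 -0.0004  0.3743]
 [ 0.9922  0.1246  0.0003  0.117 ]
 [ 0.0003 -0.0003 -1.      0.1607]
 [ 0.      0.      0.      1.    ]] [0.3758 0.1179 0.162 ]
14745 (array([0.4025, 0.1213, 0.1382]), np.float64(0.0008345714798277393))
rim [[0.3724 0.0839 0.0664]
 [0.4393 0.1649 0.0729]] 0.06969736246519925
down: 3 x -0.01 0.03 3.98 0.0 -0.0 -0.002  end [0.3758 0.1179 0.042 ]
```

Call:
{"api": "jog_arm", "payload": {"moves": [[[3.5, 0, -0.2, 3.0, 0, 0, 0], [3.5, 0, 0, 3.0, 0, 0, 0.01], [3.5, 0, 0, 3.0, 0, 0, 0], [3.5, 0, 0, 2.87, 0, 0, 0], [3.5, 0, 0, 0, 0, 0, 0], [0, 0, 0, 0, 0, 0, 0], [0, 0, 0, 0, 0, 0, 0], [0, 0, 0, 0, 0, 0, 0], [0, 0, 0, 0, 0, 0, 0], [0, 0, 0, 0, 0, 0, 0], [0, 0, 0, 0, 0, 0, 0], [0, 0, 0, 0, 0, 0, 0]]]}}

```text
time: 3.85
tool_pos: [0.3745, 0.1189, 0.0451]
tool_rot: [0.001, 0.664, 0.748, 0.002]
contact_force: [-1.3, 3.4, 6.6]
gripper_width: 0.08
grasp_force: 62.1
```

```bash
python3 - <<'E'
from pl import *
a=cur();z=a[2,3];print(z,state()["joint_pos"])
up=a.copy();up[2,3]+=.12
path((up,"up"),(hang(-.1,.05,-.07,z=z),"pre"),(hang(-.1,.022,-.05,z=z),"front"),(hang(-.1,.022,-.003,z=z),"in",4),(hang(-.1,.003,-.003,z=z),"down",4))
E
```

```text
0.045106989960377736 [ 0.1165 -0.3524  2.3003  0.0015  1.1893 -0.003 ]
up: 4 x 0.0 0.01 -3.0 0.0 -0.0 0.0  end [0.3745 0.1189 0.1651]
pre: 16 x -1.14 1.7 -0.55 0.015 -0.018 -0.111  end [0.6415 0.2307 0.2207]
front: 1 x 0.0 2.08 2.74 0.0 -0.0 -0.0  end [0.6379 0.2409 0.1881]
in: 4 x -0.0 1.17 -0.04 0.0 -0.0 -0.0  end [0.6229 0.2832 0.1742]
down: 4 x -0.0 0.01 0.47 0.0 -0.0 -0.0  end [0.6248 0.2779 0.156 ]
```

Call:
{"api": "jog_arm", "payload": {"moves": [[[0, 0, 0, -3, 0, 0, 0], [0, 0, 0, -3, 0, 0, 0], [0, 0, 0, -3, 0, 0, 0], [0, 0, 0, -3, 0, 0, 0], [0, -1.14, 1.7, -0.55, 0.015, -0.018, -0.111], [0, -1.14, 1.7, -0.55, 0.015, -0.018, -0.111], [0, -1.14, 1.7, -0.55, 0.015, -0.018, -0.111], [0, -1.14, 1.7, -0.55, 0.015, -0.018, -0.111], [0, -1.14, 1.7, -0.55, 0.015, -0.018, -0.111], [0, -1.14, 1.7, -0.55, 0.015, -0.018, -0.111], [0, -1.14, 1.7, -0.55, 0.015, -0.018, -0.111], [0, -1.14, 1.7, -0.55, 0.015, -0.018, -0.111], [0, -1.14, 1.7, -0.55, 0.015, -0.018, -0.111], [0, -1.14, 1.7, -0.55, 0.015, -0.018, -0.111], [0, -1.14, 1.7, -0.55, 0.015, -0.018, -0.111], [0, -1.14, 1.7, -0.55, 0.015, -0.018, -0.111], [0, -1.14, 1.7, -0.55, 0.015, -0.018, -0.111], [0, -1.14, 1.7, -0.55, 0.015, -0.018, -0.111], [0, -1.14, 1.7, -0.55, 0.015, -0.018, -0.111], [0, -1.14, 1.7, -0.55, 0.015, -0.018, -0.111]]]}}

```text
time: 5.52
tool_pos: [0.6404, 0.2307, 0.2157]
tool_rot: [0.024, -0.17, 0.972, -0.161]
contact_force: [-0.1, 0.5, -3.4]
gripper_width: 0.077
grasp_force: 60.7
```

```bash
python3 - <<'E'
from pl import *
z=.0451
f=grab_frame("scene"); g=grab_frame("side")
cv2.imwrite("pics/h1.png",np.hstack([f["color"][100:400,240:540],g["color"][90:390,200:500]]))
s=state();print(s["gripper_width"],s["grasp_force"],s["contact_force"],s["joint_pos"])
path((hang(-.1,.022,-.05,z=z),"front"),(hang(-.1,.022,-.003,z=z),"in",4),(hang(-.1,.003,-.003,z=z),"down",4))
E
```

```text
0.07707844016397776 60.68596959114075 [-0.3504 -0.3922 -4.0877] [ 0.3715  0.2191  1.4822 -0.3276  1.4631 -1.5066]
front: 1 x -0.13 1.64 2.3 0.004 -0.006 0.008  end [0.6379 0.2409 0.1881]
in: 4 x -0.0 1.17 -0.04 0.0 -0.0 -0.0  end [0.6229 0.2832 0.1742]
down: 4 x -0.0 0.01 0.47 0.0 -0.0 -0.0  end [0.6248 0.2779 0.156 ]
```

View pics/h1.png

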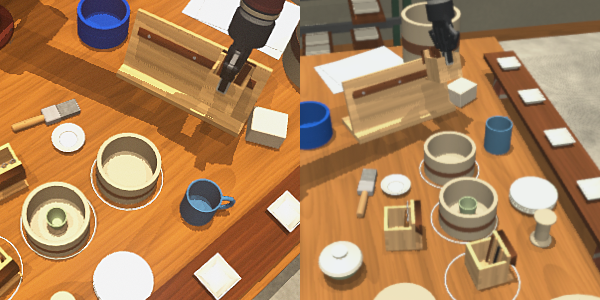

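The caddy is in the gripper at (235,85) in the left half, leaning in front of the right part of the rail. Everything else is undisturbed.

Call:
{"api": "jog_arm", "payload": {"moves": [[[0, -0.13, 1.64, 2.3, 0.004, -0.006, 0.008], [0, 0, 0, 0, 0, 0, 0], [0, 0, 0, 0, 0, 0, 0]]]}}

```text
time: 5.87
tool_pos: [0.6363, 0.2372, 0.1863]
tool_rot: [0.025, -0.165, 0.972, -0.163]
contact_force: [-0.2, -0.1, -3.0]
gripper_width: 0.079
grasp_force: 60.7
```

```bash
python3 - <<'E'
from pl import *
z=.0451
print(cur()[:3,3])
path((hang(-.1,.022,-.003,z=z),"in",4),(hang(-.1,.003,-.003,z=z),"down",4))
E
```

```text
[0.6363 0.2372 0.1863]
in: 4 x -0.06 1.23 -0.1 -0.0 -0.002 -0.001  end [0.6229 0.2832 0.1742]
down: 4 x -0.0 0.01 0.47 0.0 -0.0 -0.0  end [0.6248 0.2779 0.156 ]
```

Call:
{"api": "jog_arm", "payload": {"moves": [[[0, -0.06, 1.23, -0.1, 0, -0.002, -0.001], [0, -0.06, 1.23, -0.1, 0, -0.002, -0.001], [0, -0.06, 1.23, -0.1, 0, -0.002, -0.001], [0, -0.06, 1.0, -0.1, 0, -0.002, -0.001], [0, 0, 0, 0, 0, 0, 0], [0, 0, 0, 0, 0, 0, 0]]]}}

```text
time: 6.37
tool_pos: [0.6251, 0.283, 0.1778]
tool_rot: [0.032, -0.168, 0.972, -0.162]
contact_force: [-0.7, -0.2, -3.6]
gripper_width: 0.076
grasp_force: 60.6
```

```bash
python3 - <<'E'
from pl import *
z=.0451
print(cur()[:3,3])
path((hang(-.1,.022,-.003,z=z),"in",1),(hang(-.1,.003,-.003,z=z),"down",4))
E
```

```text
[0.6251 0.283  0.1778]
in: 1 x 0.2 0.21 0.31 -0.001 0.009 0.001  end [0.6229 0.2832 0.1742]
down: 4 x -0.0 0.01 0.47 0.0 -0.0 -0.0  end [0.6248 0.2779 0.156 ]
```

Call:
{"api": "jog_arm", "payload": {"moves": [[[0, 0.2, 0.1, 0.3, 0, 0.009, 0], [0, 0, 0, 0.5, 0, 0, 0], [0, 0, 0, 0.5, 0, 0, 0], [0, 0, 0, 0.3, 0, 0, 0], [0, 0, 0, 0, 0, 0, 0], [0, 0, 0, 0, 0, 0, 0]]]}}

```text
time: 6.87
tool_pos: [0.6249, 0.277, 0.1619]
tool_rot: [0.027, -0.166, 0.972, -0.163]
contact_force: [-0.8, 0.0, -2.3]
gripper_width: 0.079
grasp_force: 60.6
```

```bash
python3 - <<'E'
from pl import *
z=.0451
print(cur()[:3,3])
path((hang(-.1,.003,-.003,z=z),"down",1))
E
```

```text
[0.6249 0.277  0.1619]
down: 1 x -0.02 0.27 0.52 -0.001 -0.002 -0.0  end [0.6248 0.2779 0.156 ]
```

Call:
{"api": "jog_arm", "payload": {"moves": [[[0, 0, 0.1, 0.25, 0, 0, 0], [0, 0, 0.1, 0.25, 0, 0, 0], [0, 0, 0, 0, 0, 0, 0], [0, 0, 0, 0, 0, 0, 0]]]}}

```text
time: 7.2
tool_pos: [0.6249, 0.2786, 0.1571]
tool_rot: [0.028, -0.167, 0.972, -0.162]
contact_force: [0.3, 4.2, -2.7]
gripper_width: 0.084
grasp_force: 60.9
```

Call:
{"api": "jog_arm", "payload": {"moves": [[[0, 0, 0, 0.2, 0, 0, 0], [0, 0, 0, 0, 0, 0, 0], [0, 0, 0, 0, 0, 0, 0]]]}}

```text
time: 7.45
tool_pos: [0.6251, 0.2786, 0.1561]
tool_rot: [0.028, -0.167, 0.972, -0.161]
contact_force: [-1.8, 5.0, 1.5]
gripper_width: 0.077
grasp_force: 61.6
```

Call:
{"api": "jog_arm", "payload": {"moves": [[[1.6, 0, 0, 0, 0, 0, 0], [2.6, 0, 0, 0, 0, 0, 0], [3.2, 0, 0, 0, 0, 0, 0], [3.2, 0, 0, 0, 0, 0, 0], [3.2, 0, 0, 0, 0, 0, 0], [3.2, 0, 0, 0, 0, 0, 0]]]}}

```text
time: 7.95
tool_pos: [0.6253, 0.2768, 0.1552]
tool_rot: [0.027, -0.166, 0.972, -0.163]
contact_force: [0.3, -0.4, -0.3]
gripper_width: 0.374
grasp_force: 0.0
```

Call:
{"api": "jog_arm", "payload": {"moves": [[[3.2, 0, 0, -2, 0, 0, 0], [3.2, 0, 0, -3, 0, 0, 0], [3.2, 0, 0, -3, 0, 0, 0], [3.2, 0, 0, -3, 0, 0, 0], [3.2, 0, -4, 0, 0, 0, 0], [3.2, 0, -4, 0, 0, 0, 0], [3.2, 0, -4, 0, 0, 0, 0], [3.2, 0, -4, 0, 0, 0, 0], [3.2, 0, -4, 0, 0, 0, 0]]]}}

```text
time: 8.7
tool_pos: [0.6765, 0.1308, 0.3249]
tool_rot: [0.028, -0.167, 0.972, -0.163]
contact_force: [1.4, 0.2, 0.7]
gripper_width: 0.376
grasp_force: 0.0
```

```bash
cat > chk.py <<'E'
from pl import *
import sys
def chk(ys,tag):
    F=[grab_frame("scene"),grab_frame("side")]
    P=np.concatenate([corr_cloud(f)[0].reshape(-1,3) for f in F]);P=P[np.isfinite(P[:,0])]
    L=(P-CLT[:3,3])@CLT[:3,:3]
    for y in ys:
        Q=L[(abs(L[:,1]-y)<.05)&(L[:,0]<.0135)&(L[:,0]>-.09)&(L[:,2]>-.08)&(L[:,2]<.05)]
        Q=Q[~((abs(Q[:,1]-y)>.040)&(Q[:,0]>-.006))]
        def res(q):
            M=(Q-[-.0365+q[0],y+q[1],-.0605+q[2]])@Ro.from_rotvec(q[3:]).as_matrix()
            return sdf(M,CADDY)
        r=least_squares(res,np.zeros(6),loss='soft_l1',f_scale=.003,x_scale=[.01]*3+[.1]*3)
        print("hung",y,len(Q),"offset mm",r.x[:3]*1e3,"rot",r.x[3:],np.median(abs(r.fun)))
    cv2.imwrite(f"pics/{tag}.png",np.hstack([cv2.resize(F[0]["color"][80:260,320:540],None,fx=1.8,fy=1.8,interpolation=2),cv2.resize(F[1]["color"][120:270,220:400],(396,324),interpolation=2)]))
    return F
E
python3 - <<'E'
from chk import *
chk([-.1],"k1"); print(cur())
E
```

```text
hung -0.1 2236 offset mm [-6.81   -1.0468  1.7692] rot [-0.0102 -0.0167 -0.0141] 0.0016276520520634797
[[-0.9453 -0.3069  0.1109  0.6783]
 [-0.3263  0.8935 -0.3086  0.1272]
 [-0.0044 -0.3279 -0.9447  0.3279]
 [ 0.      0.      0.      1.    ]]
```

View pics/k1.png

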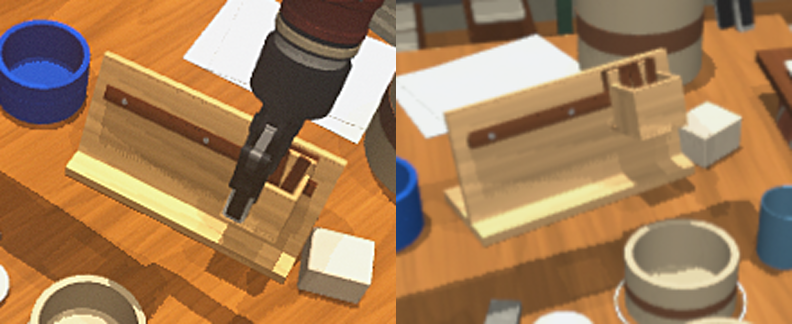

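The caddy hangs near the right end of the rail at (645,100) in the side half. It looks square and flush, and the gripper hides it in the scene half.

```bash
python3 - <<'E'
from pl import *
path((caddy(.4222,-.1858,-.148,.14),"above"))
E
```

```text
above: 18 x 0.42 -2.61 1.27 -0.011 0.019 0.113  end [ 0.3915 -0.1812  0.182 ]
```

Call:
{"api": "jog_arm", "payload": {"moves": [[[3.5, 0.42, -2.61, 1.27, -0.011, 0.019, 0.113], [3.5, 0.42, -2.61, 1.27, -0.011, 0.019, 0.113], [3.5, 0.42, -2.61, 1.27, -0.011, 0.019, 0.113], [3.5, 0.42, -2.61, 1.27, -0.011, 0.019, 0.113], [3.5, 0.42, -2.61, 1.27, -0.011, 0.019, 0.113], [3.5, 0.42, -2.61, 1.27, -0.011, 0.019, 0.113], [3.5, 0.42, -2.61, 1.27, -0.011, 0.019, 0.113], [3.5, 0.42, -2.61, 1.27, -0.011, 0.019, 0.113], [3.5, 0.42, -2.61, 1.27, -0.011, 0.019, 0.113], [3.5, 0.42, -2.61, 1.27, -0.011, 0.019, 0.113], [3.5, 0.42, -2.61, 1.27, -0.011, 0.019, 0.113], [3.5, 0.42, -2.61, 1.27, -0.011, 0.019, 0.113], [3.5, 0.42, -2.61, 1.27, -0.011, 0.019, 0.113], [3.5, 0.42, -2.61, 1.27, -0.011, 0.019, 0.113], [3.5, 0.42, -2.61, 1.27, -0.011, 0.019, 0.113], [3.5, 0.42, -2.61, 1.27, -0.011, 0.019, 0.113], [3.5, 0.42, -2.61, 1.27, -0.011, 0.019, 0.113], [3.5, 0.42, -2.61, 1.27, -0.011, 0.019, 0.113], [3.5, 0, 0, 0, 0, 0, 0], [3.5, 0, 0, 0, 0, 0, 0]]]}}

```text
time: 10.47
tool_pos: [0.3896, -0.1766, 0.1773]
tool_rot: [-0.001, 0.757, 0.653, -0.004]
contact_force: [0.3, 0.1, 0.6]
gripper_width: 0.413
grasp_force: 0.0
```

```bash
python3 - <<'E'
from chk import *
F=chk([-.1],"k2")
x,y,w=.4222,-.1858,-.148
f=grab_frame("wrist")
W=cloud(f);P=W.reshape(-1,3);P=P[np.isfinite(P[:,0])]
P=P[(np.hypot(P[:,0]-x,P[:,1]-y)<.07)&(P[:,2]>.006)&(P[:,2]<.11)]
q,e=fit_caddy(P,[x,y,w]);q[2]=(q[2]+np.pi)%(2*np.pi)-np.pi;print(q,e,len(P))
path((caddy(*q,.1),"align",1),(caddy(*q),"down",3))
E
```

```text
hung -0.1 3021 offset mm [-6.8294 -1.0841  1.9164] rot [-0.0034 -0.0193 -0.0006] 0.0016063692243971119
[ 0.419  -0.1859 -0.1509] 0.0008330386076535084 12430
align: 1 x -0.39 -0.34 3.82 -0.003 0.005 0.005  end [ 0.3884 -0.1812  0.142 ]
down: 3 x -0.0 0.0 3.33 0.0 0.0 0.0  end [ 0.3884 -0.1812  0.042 ]
```

View pics/k2.png

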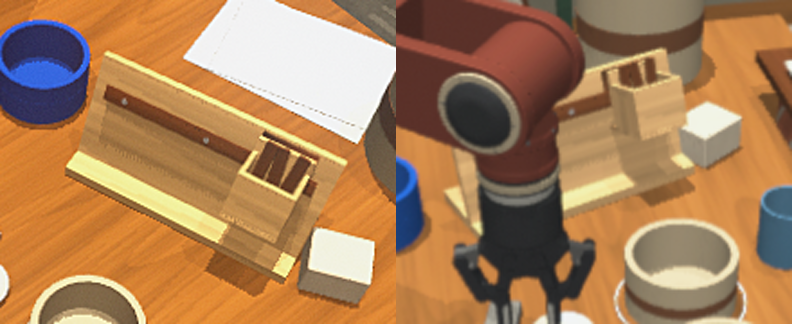

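The scene half shows the caddy on the rail at (265,185) with its strip and the tops of the tools behind it, and it looks square.

```bash
cat > chk2.py <<'E'
from pl import *
def prof(y,cams=("scene","side")):
    for n in cams:
        P=corr_cloud(grab_frame(n))[0].reshape(-1,3);P=P[np.isfinite(P[:,0])]
        L=(P-CLT[:3,3])@CLT[:3,:3]*1e3; y0=y*1e3
        k=(abs(L[:,1]-y0)<30)&(abs(L[:,2]+25)<22)&(L[:,0]<-45)&(L[:,0]>-95); Q=L[k]
        if len(Q)>30:
            c=np.linalg.lstsq(np.c_[Q[:,1]-y0,Q[:,2],np.ones(len(Q))],Q[:,0],rcond=None)[0]
            print(n,"front face x",np.median(Q[:,0]),"(want -71.5) slopes y,z",c[:2],"x at z-25",c@[0,-25,1])
        k=(abs(L[:,1]-y0)<28)&(L[:,0]<-63)&(L[:,0]>-85)&(L[:,2]>0); print("  lip z",np.percentile(L[k][:,2],[50,80,95]),"(want 9.5)")
        k=(abs(L[:,1]-y0)<34)&(L[:,0]<-2)&(L[:,0]>-12)&(L[:,2]>15)&(L[:,2]<33); print("  back top z",np.percentile(L[k][:,2],[50,80,95]) if k.any() else None,"(want 27.5)")
        k=(abs(L[:,1]-y0)<34)&(L[:,2]>23.5)&(L[:,2]<31)&(L[:,0]<11)&(L[:,0]>-25); print("  x range of top",np.percentile(L[k][:,0],[5,50,95]) if k.any() else None)
        k=(abs(L[:,1]-y0-90)<25)&(L[:,2]>-90)&(L[:,2]<-40)&(abs(L[:,0]-14)<12); print("  board x",np.median(L[k][:,0]))
        k=(abs(L[:,1]-y0)<40)&(abs(L[:,0]-18)<5)&(L[:,2]>24); print("  boardtop z",np.percentile(L[k][:,2],[80,95]) if k.any() else None)
E
python3 -c "
from chk2 import *
prof(-.1)"
```

```text
scene front face x -70.24054316864371 (want -71.5) slopes y,z [0.0102 0.0101] x at z-25 -70.3142883184817
  lip z [ 7.0298  9.0525 10.0589] (want 9.5)
  back top z [25.7545 28.5844 29.8827] (want 27.5)
  x range of top [-19.0974  -7.4979   9.3519]
  board x 15.045533405800949
  boardtop z [31.0376 32.4821]
side front face x -71.7144538028517 (want -71.5) slopes y,z [-0.0001  0.0003] x at z-25 -71.43034684980445
  lip z [ 6.6305  9.2298 10.4561] (want 9.5)
  back top z [23.6043 27.2893 28.6907] (want 27.5)
  x range of top [-22.0141 -16.3789   9.5568]
  board x 14.048552437030233
  boardtop z [30.7759 31.3314]
```

Call:
{"api": "jog_arm", "payload": {"moves": [[[3.5, -0.39, -0.34, 3.8, -0.003, 0.005, 0.005], [3.5, 0, 0, 3.2, 0, 0, 0], [3.5, 0, 0, 3.2, 0, 0, 0], [3.5, 0, 0, 3.2, 0, 0, 0], [3.5, 0, 0, 0, 0, 0, 0], [0, 0, 0, 0, 0, 0, 0], [0, 0, 0, 0, 0, 0, 0], [0, 0, 0, 0, 0, 0, 0], [0, 0, 0, 0, 0, 0, 0], [0, 0, 0, 0, 0, 0, 0], [0, 0, 0, 0, 0, 0, 0]]]}}

```text
time: 11.63
tool_pos: [0.3884, -0.1818, 0.0473]
tool_rot: [0.001, 0.759, 0.651, 0.0]
contact_force: [0.1, 0.9, 6.6]
gripper_width: 0.076
grasp_force: 63.0
```

The first caddy is fully home: the front face is at -71.5 mm with zero slope and the lip is at the right height. Now the second, to slot y=0.

```bash
python3 - <<'E'
from pl import *
a=cur();z=a[2,3];print(z)
up=a.copy();up[2,3]+=.15
path((up,"up"),(hang(0,.05,-.09,z=z),"pre",19),(hang(0,.022,-.05,z=z),"front"))
E
```

```text
0.04732384101676221
up: 4 x -0.0 0.01 -3.75 -0.0 -0.0 0.0  end [ 0.3884 -0.1818  0.1973]
pre: 19 x 0.76 2.33 -0.58 0.011 -0.018 -0.107  end [0.5533 0.1801 0.2287]
front: 2 x -0.0 2.04 1.34 0.0 -0.0 -0.0  end [0.5433 0.2083 0.1902]
```

Call:
{"api": "jog_arm", "payload": {"moves": [[[0, 0, 0, -3.75, 0, 0, 0], [0, 0, 0, -3.75, 0, 0, 0], [0, 0, 0, -3.75, 0, 0, 0], [0, 0, 0, -3.75, 0, 0, 0]]]}}

```text
time: 11.97
tool_pos: [0.3863, -0.1805, 0.1963]
tool_rot: [-0.001, 0.759, 0.651, -0.001]
contact_force: [0.5, -0.8, -1.9]
gripper_width: 0.079
grasp_force: 61.8
```

Call:
{"api": "jog_arm", "payload": {"moves": [[[0, 0.76, 2.33, -0.58, 0.011, -0.018, -0.107], [0, 0.76, 2.33, -0.58, 0.011, -0.018, -0.107], [0, 0.76, 2.33, -0.58, 0.011, -0.018, -0.107], [0, 0.76, 2.33, -0.58, 0.011, -0.018, -0.107], [0, 0.76, 2.33, -0.58, 0.011, -0.018, -0.107], [0, 0.76, 2.33, -0.58, 0.011, -0.018, -0.107], [0, 0.76, 2.33, -0.58, 0.011, -0.018, -0.107], [0, 0.76, 2.33, -0.58, 0.011, -0.018, -0.107], [0, 0.76, 2.33, -0.58, 0.011, -0.018, -0.107], [0, 0.76, 2.33, -0.58, 0.011, -0.018, -0.107], [0, 0.76, 2.33, -0.58, 0.011, -0.018, -0.107], [0, 0.76, 2.33, -0.58, 0.011, -0.018, -0.107], [0, 0.76, 2.33, -0.58, 0.011, -0.018, -0.107], [0, 0.76, 2.33, -0.58, 0.011, -0.018, -0.107], [0, 0.76, 2.33, -0.58, 0.011, -0.018, -0.107], [0, 0.76, 2.33, -0.58, 0.011, -0.018, -0.107], [0, 0.76, 2.33, -0.58, 0.011, -0.018, -0.107], [0, 0.76, 2.33, -0.58, 0.011, -0.018, -0.107], [0, 0.76, 2.33, -0.58, 0.011, -0.018, -0.107], [0, 0, 0, 0, 0, 0, 0]]]}}

```text
time: 13.63
tool_pos: [0.5507, 0.1835, 0.2234]
tool_rot: [0.025, -0.167, 0.972, -0.163]
contact_force: [0.5, 0.5, -2.4]
gripper_width: 0.078
grasp_force: 61.8
```

```bash
python3 - <<'E'
from pl import *
z=.0473
path((hang(0,.022,-.05,z=z),"front",2),(hang(0,.022,-.004,z=z),"in",4),(hang(0,.004,-.004,z=z),"down",4))
E
```

```text
front: 2 x -0.07 1.76 1.15 -0.0 -0.003 0.001  end [0.5433 0.2083 0.1901]
in: 4 x -0.0 1.15 -0.03 0.0 -0.0 -0.0  end [0.5287 0.2497 0.1766]
down: 4 x 0.0 0.01 0.45 0.0 -0.0 -0.0  end [0.5305 0.2447 0.1594]
```

Call:
{"api": "jog_arm", "payload": {"moves": [[[0, -0.07, 1.76, 1.15, 0, -0.003, 0.001], [0, -0.07, 1.76, 1.15, 0, -0.003, 0.001], [0, 0, 0, 0, 0, 0, 0], [0, 0, 1.15, -0.03, 0, 0, 0], [0, 0, 1.15, -0.03, 0, 0, 0], [0, 0, 1.15, -0.03, 0, 0, 0], [0, 0, 1.0, -0.03, 0, 0, 0], [0, 0, 0, 0, 0, 0, 0], [0, 0, 0, 0, 0, 0, 0]]]}}

```text
time: 14.38
tool_pos: [0.5324, 0.2455, 0.178]
tool_rot: [0.029, -0.163, 0.973, -0.163]
contact_force: [1.0, -0.7, -2.9]
gripper_width: 0.08
grasp_force: 61.8
```

```bash
python3 - <<'E'
from pl import *
z=.0473
path((hang(0,.004,-.004,z=z),"down",4))
E
```

```text
down: 4 x 0.05 0.15 0.44 -0.001 0.0 -0.002  end [0.5305 0.2447 0.1594]
```

Call:
{"api": "jog_arm", "payload": {"moves": [[[0, 0.05, 0.15, 0.44, 0, 0, 0], [0, 0.05, 0.15, 0.44, 0, 0, 0], [0, 0.05, 0.15, 0.44, 0, 0, 0], [0, 0.05, 0.05, 0.3, 0, 0, 0], [0, 0, 0, 0, 0, 0, 0], [0, 0, 0, 0, 0, 0, 0], [0, 0, 0, 0.15, 0, 0, 0], [0, 0, 0, 0, 0, 0, 0], [0, 0, 0, 0, 0, 0, 0]]]}}

```text
time: 15.13
tool_pos: [0.5309, 0.2447, 0.1602]
tool_rot: [0.029, -0.163, 0.973, -0.161]
contact_force: [-2.8, 5.1, 2.2]
gripper_width: 0.074
grasp_force: 62.8
```

```bash
python3 - <<'E'
from pl import *
z=.0473
path((hang(0,.003,-.003,z=z),"down",1))
E
```

```text
down: 1 x 0.04 0.14 0.18 0.001 0.002 -0.008  end [0.5302 0.2453 0.1581]
```

Call:
{"api": "jog_arm", "payload": {"moves": [[[1.6, 0, 0, 0, 0, 0, 0], [2.6, 0, 0, 0, 0, 0, 0], [3.2, 0, 0, 0, 0, 0, 0], [3.2, 0, 0, 0, 0, 0, 0], [3.2, 0, 0, 0, 0, 0, 0], [3.2, 0, 0, -2, 0, 0, 0], [3.2, 0, 0, -3, 0, 0, 0], [3.2, 0, 0, -3, 0, 0, 0], [3.2, 0, 0, -3, 0, 0, 0], [3.2, 0, 0, 0, 0, 0, 0]]]}}

```text
time: 15.97
tool_pos: [0.5213, 0.2795, 0.2714]
tool_rot: [0.035, -0.162, 0.973, -0.161]
contact_force: [0.6, 0.4, 1.7]
gripper_width: 0.377
grasp_force: 0.0
```

```bash
python3 - <<'E'
from pl import *
q=(.5875,-.3335,.14)
path((caddy(*q,.16),"above"))
E
```

```text
above: 18 x -2.02 -3.2 1.07 -0.013 0.017 0.097  end [ 0.5568 -0.3378  0.202 ]
```

Call:
{"api": "jog_arm", "payload": {"moves": [[[3.5, -2.02, -3.2, 1.07, -0.013, 0.017, 0.097], [3.5, -2.02, -3.2, 1.07, -0.013, 0.017, 0.097], [3.5, -2.02, -3.2, 1.07, -0.013, 0.017, 0.097], [3.5, -2.02, -3.2, 1.07, -0.013, 0.017, 0.097], [3.5, -2.02, -3.2, 1.07, -0.013, 0.017, 0.097], [3.5, -2.02, -3.2, 1.07, -0.013, 0.017, 0.097], [3.5, -2.02, -3.2, 1.07, -0.013, 0.017, 0.097], [3.5, -2.02, -3.2, 1.07, -0.013, 0.017, 0.097], [3.5, -2.02, -3.2, 1.07, -0.013, 0.017, 0.097], [3.5, -2.02, -3.2, 1.07, -0.013, 0.017, 0.097], [3.5, -2.02, -3.2, 1.07, -0.013, 0.017, 0.097], [3.5, -2.02, -3.2, 1.07, -0.013, 0.017, 0.097], [3.5, -2.02, -3.2, 1.07, -0.013, 0.017, 0.097], [3.5, -2.02, -3.2, 1.07, -0.013, 0.017, 0.097], [3.5, -2.02, -3.2, 1.07, -0.013, 0.017, 0.097], [3.5, -2.02, -3.2, 1.07, -0.013, 0.017, 0.097], [3.5, -2.02, -3.2, 1.07, -0.013, 0.017, 0.097], [3.5, -2.02, -3.2, 1.07, -0.013, 0.017, 0.097], [3.5, 0, 0, 0, 0, 0, 0], [3.5, 0, 0, 0, 0, 0, 0]]]}}

```text
time: 17.63
tool_pos: [0.5499, -0.341, 0.1941]
tool_rot: [-0.005, 0.659, 0.752, -0.003]
contact_force: [-0.1, 1.0, 0.8]
gripper_width: 0.411
grasp_force: 0.0
```

```bash
python3 - <<'E'
from chk2 import *
prof(0,); prof(-.1,("side",))
x,y,w=.5875,-.3335,.14
f=grab_frame("wrist")
W=cloud(f);P=W.reshape(-1,3);P=P[np.isfinite(P[:,0])]
P=P[(np.hypot(P[:,0]-x,P[:,1]-y)<.07)&(P[:,2]>.006)&(P[:,2]<.11)]
q,e=fit_caddy(P,[x,y,w]);q[2]=(q[2]+np.pi)%(2*np.pi)-np.pi;print(q,e,len(P))
path((caddy(*q,.12),"align",1),(caddy(*q),"down",3))
E
```

```text
scene front face x -70.27766943454648 (want -71.5) slopes y,z [ 0.0159 -0.0123] x at z-25 -70.30614890321456
  lip z [ 6.9864  9.0029 10.1616] (want 9.5)
  back top z [23.474  27.7634 29.174 ] (want 27.5)
  x range of top [-16.9881  -5.1957  10.3408]
  board x 15.604978536468813
  boardtop z [31.186  32.0597]Traceback (most recent call last):
  File "<stdin>", line 2, in <module>
  File "chk2.py", line 10, in prof
    k=(abs(L[:,1]-y0)<28)&(L[:,0]<-63)&(L[:,0]>-85)&(L[:,2]>0); print("  lip z",np.percentile(L[k][:,2],[50,80,95]),"(want 9.5)")
                                                                                ~~~~~~~~~~~~~^^^^^^^^^^^^^^^^^^^^^^
    return _quantile_unchecked(
        a, q, axis, out, overwrite_input, method, keepdims, weights)
    return _ureduce(a,
                    func=_quantile_ureduce_func,
    ...<5 lines>...
                    overwrite_input=overwrite_input,
                    method=method)
    r = func(a, **kwargs)
    result = _quantile(arr,
                       quantiles=q,
    ...<2 lines>...
                       out=out,
                       weights=wgt)
    slices_having_nans = np.isnan(arr[-1, ...])
                                  ~~~^^^^^^^^^
IndexError: index -1 is out of bounds for axis 0 with size 0
```

Second caddy is home too (the side view was blocked by the arm).

```bash
python3 - <<'E'
from pl import *
x,y,w=.5875,-.3335,.14
f=grab_frame("wrist")
W=cloud(f);P=W.reshape(-1,3);P=P[np.isfinite(P[:,0])]
P=P[(np.hypot(P[:,0]-x,P[:,1]-y)<.07)&(P[:,2]>.006)&(P[:,2]<.11)]
q,e=fit_caddy(P,[x,y,w]);q[2]=(q[2]+np.pi)%(2*np.pi)-np.pi;print(q,e,len(P))
path((caddy(*q,.12),"align",1),(caddy(*q),"down",3))
E
```

```text
[ 0.5871 -0.3283  0.1091] 0.0008338586147662568 11357
align: 1 x 0.65 0.47 3.39 -0.009 -0.002 0.029  end [ 0.5563 -0.3317  0.162 ]
down: 3 x -0.0 0.0 4.0 0.0 0.0 -0.0  end [ 0.5563 -0.3317  0.042 ]
```

Call:
{"api": "jog_arm", "payload": {"moves": [[[3.5, 0.65, 0.47, 3.39, -0.009, -0.002, 0.029], [3.5, 0, 0, 3.9, 0, 0, 0], [3.5, 0, 0, 3.9, 0, 0, 0], [3.5, 0, 0, 3.8, 0, 0, 0], [3.5, 0, 0, 0, 0, 0, 0], [0, 0, 0, 0, 0, 0, 0], [0, 0, 0, 0, 0, 0, 0], [0, 0, 0, 0, 0, 0, 0], [0, 0, 0, 0, 0, 0, 0], [0, 0, 0, 0, 0, 0, 0], [0, 0, 0, 0, 0, 0, 0]]]}}

```text
time: 18.7
tool_pos: [0.5573, -0.3333, 0.0491]
tool_rot: [0.002, 0.668, 0.744, 0.0]
contact_force: [0.3, 0.4, 5.4]
gripper_width: 0.076
grasp_force: 63.7
```

```bash
python3 - <<'E'
from pl import *
a=cur();z=a[2,3];print(z)
up=a.copy();up[2,3]+=.16
path((up,"up"),(hang(.1,.05,-.09,z=z),"pre",19),(hang(.1,.022,-.05,z=z),"front"))
E
```

```text
0.04909345198719112
up: 4 x -0.01 0.01 -4.0 0.0 -0.0 0.0  end [ 0.5573 -0.3333  0.2091]
pre: 19 x 2.13 1.99 -0.54 0.012 -0.015 -0.094  end [0.4588 0.1473 0.2304]
front: 2 x 0.0 2.04 1.34 0.0 -0.0 -0.0  end [0.4488 0.1756 0.1918]
```

Call:
{"api": "jog_arm", "payload": {"moves": [[[0, 0, 0, -4, 0, 0, 0], [0, 0, 0, -4, 0, 0, 0], [0, 0, 0, -4, 0, 0, 0], [0, 0, 0, -4, 0, 0, 0]]]}}

```text
time: 19.03
tool_pos: [0.5547, -0.332, 0.2071]
tool_rot: [-0.001, 0.668, 0.744, -0.0]
contact_force: [0.5, -0.5, -2.5]
gripper_width: 0.076
grasp_force: 62.5
```

Call:
{"api": "jog_arm", "payload": {"moves": [[[0, 2.13, 1.99, -0.54, 0.012, -0.015, -0.094], [0, 2.13, 1.99, -0.54, 0.012, -0.015, -0.094], [0, 2.13, 1.99, -0.54, 0.012, -0.015, -0.094], [0, 2.13, 1.99, -0.54, 0.012, -0.015, -0.094], [0, 2.13, 1.99, -0.54, 0.012, -0.015, -0.094], [0, 2.13, 1.99, -0.54, 0.012, -0.015, -0.094], [0, 2.13, 1.99, -0.54, 0.012, -0.015, -0.094], [0, 2.13, 1.99, -0.54, 0.012, -0.015, -0.094], [0, 2.13, 1.99, -0.54, 0.012, -0.015, -0.094], [0, 2.13, 1.99, -0.54, 0.012, -0.015, -0.094], [0, 2.13, 1.99, -0.54, 0.012, -0.015, -0.094], [0, 2.13, 1.99, -0.54, 0.012, -0.015, -0.094], [0, 2.13, 1.99, -0.54, 0.012, -0.015, -0.094], [0, 2.13, 1.99, -0.54, 0.012, -0.015, -0.094], [0, 2.13, 1.99, -0.54, 0.012, -0.015, -0.094], [0, 2.13, 1.99, -0.54, 0.012, -0.015, -0.094], [0, 2.13, 1.99, -0.54, 0.012, -0.015, -0.094], [0, 2.13, 1.99, -0.54, 0.012, -0.015, -0.094], [0, 2.13, 1.99, -0.54, 0.012, -0.015, -0.094], [0, 0, 0, 0, 0, 0, 0]]]}}

```text
time: 20.7
tool_pos: [0.4532, 0.1501, 0.229]
tool_rot: [0.024, -0.17, 0.973, -0.155]
contact_force: [1.8, -0.3, -2.5]
gripper_width: 0.079
grasp_force: 62.5
```

```bash
python3 - <<'E'
from pl import *
z=.0491
path((hang(.1,.022,-.05,z=z),"front",2),(hang(.1,.022,-.004,z=z),"in",4),(hang(.1,.004,-.004,z=z),"down",4))
E
```

```text
front: 2 x -0.23 1.79 1.36 0.007 -0.002 0.004  end [0.4488 0.1756 0.1919]
in: 4 x 0.0 1.15 -0.03 0.0 -0.0 -0.0  end [0.4342 0.217  0.1783]
down: 4 x -0.0 0.01 0.45 0.0 -0.0 -0.0  end [0.436  0.212  0.1611]
```

Call:
{"api": "jog_arm", "payload": {"moves": [[[0, -0.23, 1.79, 1.36, 0.007, -0.002, 0.004], [0, -0.23, 1.79, 1.36, 0.007, -0.002, 0.004], [0, 0, 0, 0, 0, 0, 0], [0, 0, 1.15, -0.03, 0, 0, 0], [0, 0, 1.15, -0.03, 0, 0, 0], [0, 0, 1.15, -0.03, 0, 0, 0], [0, 0, 1.0, -0.03, 0, 0, 0], [0, 0, 0, 0, 0, 0, 0], [0, 0, 0, 0, 0, 0, 0]]]}}

```text
time: 21.45
tool_pos: [0.4394, 0.2141, 0.1799]
tool_rot: [0.029, -0.164, 0.973, -0.162]
contact_force: [0.2, 0.1, -2.4]
gripper_width: 0.079
grasp_force: 62.5
```

```bash
python3 - <<'E'
from pl import *
z=.0491
path((hang(.1,.004,-.004,z=z),"down",4))
E
```

```text
down: 4 x 0.1 0.13 0.45 -0.0 0.001 -0.002  end [0.436  0.212  0.1611]
```

Call:
{"api": "jog_arm", "payload": {"moves": [[[0, 0.1, 0.13, 0.45, 0, 0, 0], [0, 0.1, 0.13, 0.45, 0, 0, 0], [0, 0.1, 0.13, 0.45, 0, 0, 0], [0, 0.1, 0.05, 0.3, 0, 0, 0], [0, 0, 0, 0, 0, 0, 0], [0, 0, 0, 0, 0, 0, 0], [0, 0, 0, 0.15, 0, 0, 0], [0, 0, 0, 0, 0, 0, 0], [0, 0, 0, 0, 0, 0, 0]]]}}

```text
time: 22.2
tool_pos: [0.4362, 0.2118, 0.1621]
tool_rot: [0.03, -0.163, 0.973, -0.161]
contact_force: [-3.0, 6.4, 1.4]
gripper_width: 0.078
grasp_force: 63.5
```

```bash
python3 - <<'E'
from pl import *
z=.0491
path((hang(.1,.003,-.003,z=z),"down",1))
E
```

```text
down: 1 x 0.02 0.16 0.18 0.002 0.003 -0.007  end [0.4358 0.2126 0.1598]
```

Call:
{"api": "jog_arm", "payload": {"moves": [[[1.6, 0, 0, 0, 0, 0, 0], [2.6, 0, 0, 0, 0, 0, 0], [3.2, 0, 0, 0, 0, 0, 0], [3.2, 0, 0, 0, 0, 0, 0], [3.2, 0, 0, 0, 0, 0, 0], [3.2, 0, 0, -2, 0, 0, 0], [3.2, 0, 0, -3, 0, 0, 0], [3.2, 0, 0, -3, 0, 0, 0], [3.2, 0, 0, -3, 0, 0, 0], [3.2, 0, -4, -1, 0, 0, 0], [3.2, 0, -4, -1, 0, 0, 0], [3.2, 0, -4, -1, 0, 0, 0], [3.2, 0, 0, 0, 0, 0, 0]]]}}

```text
time: 23.28
tool_pos: [0.4606, 0.1424, 0.3392]
tool_rot: [0.034, -0.16, 0.973, -0.163]
contact_force: [0.8, -0.1, 1.1]
gripper_width: 0.377
grasp_force: 0.0
```

```bash
cat > look.py <<'E'
from pl import *
def look(sags,lid=None,tag=None,cams=("scene","side"),marks=True):
    for n in cams:
        f=grab_frame(n);W=corr_cloud(f)[0];P=W.reshape(-1,3);P=P[np.isfinite(P[:,0])]
        if tag: cv2.imwrite(f"pics/{tag}_{n}.png",f["color"])
        for s in sags:
            if s: 
                try: print(n,"sag",*fit_saggar(P,s))
                except Exception as e: print(n,"sag fail")
        if lid: print(n,"lid",fit_disc(P,lid))
        if not marks: continue
        hsv=cv2.cvtColor(f["color"],cv2.COLOR_BGR2HSV)
        M=(hsv[...,1]<90)&(hsv[...,2]>150)&(abs(W[...,2])<.006)&(W[...,0]>.45)&(W[...,0]<.72)&(W[...,1]>-.45)&(W[...,1]<.14)
        Q=W[M]
        def cres(q):
            d=np.array([np.cos(q[2]),np.sin(q[2])])*.19
            return np.min([abs(np.hypot(*(Q[:,:2]-q[:2]-k*d).T)-.081) for k in(-1,0,1)],0)
        q=least_squares(cres,[.59,-.155,1.53],loss='soft_l1',f_scale=.002).x;d=np.array([np.cos(q[2]),np.sin(q[2])])*.19
        print(n,"marks",len(Q),"pack",q[:2],q[2],"out",q[:2]-d,"left",q[:2]+d)
E
python3 -c "
from look import *
look([(.596,-.161),(.601,.024)],(.399,-.399),'a')"
```

```text
scene sag [ 0.5959 -0.1607] 2105 0.0008290533303068337
scene sag [0.6007 0.024 ] 2165 0.0016613342602268683
scene lid [ 0.3988 -0.3984  0.0701]
scene marks 931 pack [ 0.5904 -0.1546] 1.5280273504960002 out [ 0.5822 -0.3445] left [0.5985 0.0352]
side sag [ 0.5971 -0.1612] 2288 0.0008554822397496067
side sag [0.6017 0.0239] 1879 0.001912835164548106
side lid [ 0.3992 -0.3989  0.0704]
side marks 814 pack [ 0.5902 -0.1551] 1.5316857252849594 out [ 0.5828 -0.345 ] left [0.5976 0.0347]
```

View pics/a_scene.png

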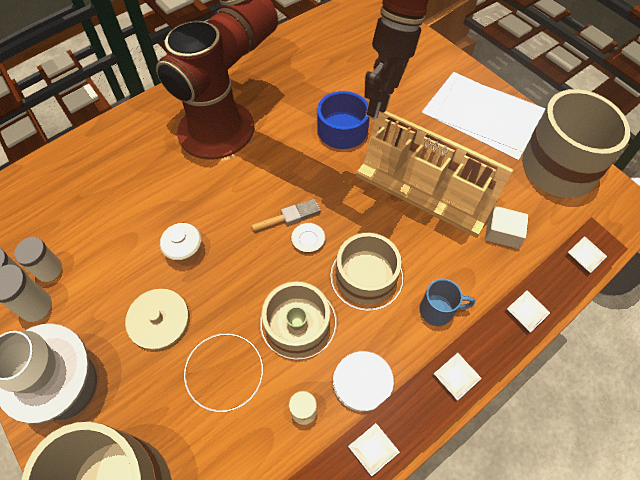

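All three caddies hang in a row on the rail at (390,145), (430,165) and (468,185). The right end circle at (224,372) is free, and the saggars and bystanders are unmoved.

```bash
cat >> look.py <<'E'
def rim(P,x0,z0=.075,z1=.088):
    P=P[(P[:,2]>z0)&(P[:,2]<z1)&(np.hypot(P[:,0]-x0[0],P[:,1]-x0[1])<.09)]
    h=cv2.convexHull(P[:,:2].astype(np.float32))[:,0]
    r=least_squares(lambda q:np.hypot(h[:,0]-q[0],h[:,1]-q[1])-q[2],[*x0,.07],loss='soft_l1',f_scale=.001); return r.x
E
python3 - <<'E'
from look import *
for n in("scene","side"):
    f=grab_frame(n);W=corr_cloud(f)[0];P=W.reshape(-1,3);P=P[np.isfinite(P[:,0])]
    print(n,rim(P,(.597,-.161)),rim(P,(.601,.024)))
    hsv=cv2.cvtColor(f["color"],cv2.COLOR_BGR2HSV)
    for c in((.582,-.345),(.590,-.155),(.598,.035)):
        M=(hsv[...,1]<90)&(hsv[...,2]>150)&(abs(W[...,2])<.006)&(abs(np.hypot(W[...,0]-c[0],W[...,1]-c[1])-.081)<.008)
        Q=W[M]; r=least_squares(lambda q:np.hypot(Q[:,0]-q[0],Q[:,1]-q[1])-q[2],[*c,.081],loss='soft_l1',f_scale=.002); print("  circ",r.x,len(Q))
from chk2 import prof
prof(.1,("scene",))
E
```

```text
scene [ 0.5962 -0.1608  0.069 ] [0.5986 0.0334 0.0699]
  circ [ 0.582  -0.344   0.0816] 383
  circ [ 0.5902 -0.1543  0.082 ] 231
  circ [0.5986 0.0356 0.0816] 218
side [ 0.5966 -0.1629  0.0698] [0.5989 0.0313 0.0702]
  circ [ 0.5826 -0.3447  0.0816] 432
  circ [ 0.5916 -0.1545  0.0821] 190
  circ [0.5998 0.0358 0.0815] 104
scene front face x -70.33214889498679 (want -71.5) slopes y,z [-0.0112  0.0086] x at z-25 -70.39358968791795
  lip z [ 6.082   9.0375 10.3793] (want 9.5)
  back top z [23.4983 27.6858 29.1476] (want 27.5)
  x range of top [-18.809   -5.764    9.3823]
  board x 15.162323640971863
  boardtop z [30.7274 32.0419]
```

```bash
python3 - <<'E'
from pl import *
c=np.array([.5964,-.161]);o=np.array([.5824,-.3444]);u=(o-c)/np.linalg.norm(o-c)
psi=np.arctan2(*(-u)[::-1]);print(u,psi)
p=c+.065*u
path((down(psi,[*p,.13]),"above"))
E
```

```text
[-0.0761 -0.9971] 1.4946082066205089
above: 12 x -0.62 -2.92 2.25 -0.027 0.006 0.034  end [ 0.5915 -0.2258  0.13  ]
```

Call:
{"api": "jog_arm", "payload": {"moves": [[[3, -0.62, -2.92, 2.25, -0.027, 0.006, 0.034], [3, -0.62, -2.92, 2.25, -0.027, 0.006, 0.034], [3, -0.62, -2.92, 2.25, -0.027, 0.006, 0.034], [3, -0.62, -2.92, 2.25, -0.027, 0.006, 0.034], [3, -0.62, -2.92, 2.25, -0.027, 0.006, 0.034], [3, -0.62, -2.92, 2.25, -0.027, 0.006, 0.034], [3, -0.62, -2.92, 2.25, -0.027, 0.006, 0.034], [3, -0.62, -2.92, 2.25, -0.027, 0.006, 0.034], [3, -0.62, -2.92, 2.25, -0.027, 0.006, 0.034], [3, -0.62, -2.92, 2.25, -0.027, 0.006, 0.034], [3, -0.62, -2.92, 2.25, -0.027, 0.006, 0.034], [3, -0.62, -2.92, 2.25, -0.027, 0.006, 0.034], [3, 0, 0, 0, 0, 0, 0], [3, 0, 0, 0, 0, 0, 0]]]}}

```text
time: 24.7
tool_pos: [0.59, -0.2265, 0.1275]
tool_rot: [-0.003, 0.04, 0.999, 0.001]
contact_force: [-0.0, -0.4, 0.9]
gripper_width: 0.351
grasp_force: 0.0
```

```bash
python3 - <<'E'
from look import *
c=np.array([.5964,-.161])
f=grab_frame("wrist");P=cloud(f).reshape(-1,3);P=P[np.isfinite(P[:,0])]
print(np.median(P[abs(P[:,2]-.08)<.006][:,2]),rim(P,c),fit_saggar(P,c))
f=grab_frame("scene");P=corr_cloud(f)[0].reshape(-1,3);P=P[np.isfinite(P[:,0])];print(rim(P,c))
psi=1.4946;u=np.array([-.0761,-.9971]);p=c+.065*u
path((down(psi,[*p,.13]),"al",1),(down(psi,[*p,.03]),"down",4))
E
```

```text
0.07970957921722639 [ 0.5963 -0.161   0.0698] (array([ 0.5964, -0.1609]), 21097, np.float64(0.00032428386487249466))
[ 0.5968 -0.1608  0.0687]
al: 1 x 0.02 -0.04 0.11 -0.001 -0.001 -0.002  end [ 0.5915 -0.2258  0.13  ]
down: 4 x 0.0 0.0 2.5 0.0 0.0 0.0  end [ 0.5915 -0.2258  0.03  ]
```

Call:
{"api": "jog_arm", "payload": {"moves": [[[3, 0, 0, 2.5, 0, 0, 0], [3, 0, 0, 2.5, 0, 0, 0], [3, 0, 0, 2.5, 0, 0, 0], [3, 0, 0, 2.4, 0, 0, 0], [3, 0, 0, 0, 0, 0, 0], [2, 0, 0, 0, 0, 0, 0], [2, 0, 0, 0, 0, 0, 0], [2, 0, 0, 0, 0, 0, 0], [2, 0, 0, 0, 0, 0, 0]]]}}

```text
time: 25.55
tool_pos: [0.5934, -0.2276, 0.0355]
tool_rot: [0.002, 0.039, 0.999, -0.002]
contact_force: [-0.2, 0.1, 0.7]
gripper_width: 0.235
grasp_force: 0.0
```

```bash
python3 - <<'E'
from pl import *
o=np.array([.5824,-.3444]);psi=1.4946;u=np.array([-.0761,-.9971])
s=state();print(s["tool_pos"],s["contact_force"],s["gripper_width"]*8.54)
w=.0854*s["gripper_width"]
path((down(psi,[*(o+(.06+w/2)*u),s["tool_pos"][2]]),"tow",12))
E
```

```text
[ 0.5934 -0.2276  0.0355] [-0.2325  0.0773  0.7133] 2.008803401570064
tow: 12 x 0.01 -1.56 0.0 -0.0 0.0 -0.0  end [ 0.5771 -0.4142  0.0355]
```

Call:
{"api": "jog_arm", "payload": {"moves": [[[2, 0, -0.8, 0, 0, 0, 0], [2, 0, -1.6, 0, 0, 0, 0], [2, 0.01, -1.6, 0, 0, 0, 0], [2, 0.02, -1.6, 0, 0, 0, 0], [2, 0.01, -1.6, 0, 0, 0, 0], [2, 0.01, -1.6, 0, 0, 0, 0], [2, 0.01, -1.6, 0, 0, 0, 0], [2, 0.01, -1.6, 0, 0, 0, 0], [2, 0.01, -1.6, 0, 0, 0, 0], [2, 0.01, -1.6, 0, 0, 0, 0], [2, 0.01, -1.2, 0, 0, 0, 0], [2, 0.01, -0.8, 0, 0, 0, 0], [2, 0, -0.5, 0, 0, 0, 0], [2, 0, -0.3, 0, 0, 0, 0], [2, 0, -0.1, 0, 0, 0, 0], [2, 0, 0, 0, 0, 0, 0], [2, 0, 0, 0, 0, 0, 0]]]}}

```text
time: 26.97
tool_pos: [0.5773, -0.4067, 0.0347]
tool_rot: [0.001, 0.04, 0.999, 0.0]
contact_force: [-0.1, 6.3, 4.7]
gripper_width: 0.235
grasp_force: 3.0
```

```bash
cat > fs.py <<'E'
from look import *
def fs(c,cams=("wrist","scene","side")):
    for n in cams:
        f=grab_frame(n);P=(cloud(f) if n=="wrist" else corr_cloud(f)[0]).reshape(-1,3);P=P[np.isfinite(P[:,0])]
        try:
            r=rim(P,c); print(n,"rim",r,"ring",*fit_saggar(P,r[:2]),"z",np.median(P[(abs(P[:,2]-.08)<.006)&(np.hypot(P[:,0]-c[0],P[:,1]-c[1])<.08)][:,2]))
        except Exception as e: print(n,"fail",e)
E
python3 - <<'E'
from fs import *
s=state();print(s["tool_pos"],s["contact_force"])
fs((.583,-.342))
E
```

```text
[ 0.5773 -0.4067  0.0347] [-0.0701  6.2811  4.7256]
wrist rim [ 0.5879 -0.3471  0.0729] ring [ 0.5841 -0.35  ] 49540 0.0013243276799653828 z 0.07977579147177485
scene rim [ 0.5849 -0.3389  0.0695] ring [ 0.5842 -0.3391] 1924 0.0006826652534304284 z 0.07959852109839977
side rim [ 0.5845 -0.3416  0.0697] ring [ 0.5854 -0.3387] 1582 0.0007805426904869475 z 0.07977715389043256
```

Call:
{"api": "jog_arm", "payload": {"moves": [[[2, 0.1, -0.25, 0, 0, 0, 0], [2, 0.1, -0.2, 0, 0, 0, 0], [2, 0.1, -0.1, 0, 0, 0, 0], [2, 0, 0, 0, 0, 0, 0], [2, 0, 0, 0, 0, 0, 0]]]}}

```text
time: 27.53
tool_pos: [0.5743, -0.4125, 0.0347]
tool_rot: [0.002, 0.04, 0.999, -0.001]
contact_force: [2.5, 4.6, 3.9]
gripper_width: 0.235
grasp_force: 2.6
```

```bash
python3 - <<'E'
from fs import *
s=state();print(s["tool_pos"],s["contact_force"])
fs((.583,-.343),("scene","side"))
E
```

```text
[ 0.5743 -0.4125  0.0347] [2.5359 4.5828 3.856 ]
scene rim [ 0.5835 -0.3459  0.07  ] ring [ 0.5831 -0.3456] 1943 0.000720632842057034 z 0.07974103790710872
side rim [ 0.5839 -0.3462  0.0697] ring [ 0.5845 -0.3451] 1577 0.0007613420123975673 z 0.07975636237492537
```

Call:
{"api": "jog_arm", "payload": {"moves": [[[3, 0, 0, 0, 0, 0, 0], [3, 0, 0.2, 0, 0, 0, 0], [3, 0, 0, 0, 0, 0, 0], [3, 0, 0, -2, 0, 0, 0], [3, 0, 0, -4, 0, 0, 0], [3, 0, 0, -4, 0, 0, 0], [4.5, 0, 0, -2, 0, 0, 0], [4.5, 3.5, 0, 0, 0, 0, 0], [4.5, 3.5, 0, 0, 0, 0, 0], [4.5, 3.5, 0, 0, 0, 0, 0], [4.5, 3.5, 0, 0, 0, 0, 0], [4.5, 3.5, 0, 0, 0, 0, 0], [4.5, 0, 0, 0, 0, 0, 0], [4.5, 0, 0, 0, 0, 0, 0]]]}}

```text
time: 28.8
tool_pos: [0.3969, -0.3966, 0.1525]
tool_rot: [0.0, 0.041, 0.999, -0.001]
contact_force: [0.6, -0.6, 0.1]
gripper_width: 0.528
grasp_force: 0.0
```

```bash
python3 - <<'E'
from fs import *
print(cur())
fs((.583,-.345),("scene","side"))
f=grab_frame("wrist");P=cloud(f).reshape(-1,3);P=P[np.isfinite(P[:,0])]
print("wrist saw",np.percentile(P,[1,99],axis=0))
print("lid",fit_disc(P,(.399,-.3987)))
K=P[(P[:,2]>.034)&(np.hypot(P[:,0]-.399,P[:,1]+.3987)<.03)];print("knob",cv2.minEnclosingCircle(K[:,:2].astype(np.float32)),np.median(K,0),len(K))
E
```

```text
[[-0.9967  0.0817  0.0002  0.3969]
 [ 0.0817  0.9967 -0.0014 -0.3966]
 [-0.0003 -0.0014 -1.      0.1525]
 [ 0.      0.      0.      1.    ]]
scene rim [ 0.5838 -0.3451  0.0695] ring [ 0.5833 -0.3454] 2226 0.000702261626712386 z 0.0796241800533996
side rim [ 0.584  -0.3458  0.0702] ring [ 0.5846 -0.3451] 2794 0.0007488566259373254 z 0.07951700073157639
wrist saw [[ 0.225  -0.6596 -0.0017]
 [ 0.6383 -0.0967  0.2452]]
lid [ 0.3989 -0.3987  0.0698]
knob ((0.39421844482421875, -0.3981848657131195), 0.02887856960296631) [ 0.3859 -0.3988  0.2345] 23142
```

Call:
{"api": "jog_arm", "payload": {"moves": [[[4.5, -0.22, -0.19, 3.5, 0, 0, 0], [4.5, 0, 0, 3.5, 0, 0, 0], [4.5, 0, 0, 3.5, 0, 0, 0], [4.5, 0, 0, 2.1, 0, 0, 0], [4.5, 0, 0, 0, 0, 0, 0], [4.5, 0, 0, 0, 0, 0, 0], [0, 0, 0, 0, 0, 0, 0], [0, 0, 0, 0, 0, 0, 0], [0, 0, 0, 0, 0, 0, 0], [0, 0, 0, 0, 0, 0, 0], [0, 0, 0, 0, 0, 0, 0], [0, 0, 0, 0, 0, 0, 0]]]}}

```text
time: 29.95
tool_pos: [0.4023, -0.4007, 0.0297]
tool_rot: [0.002, 0.04, 0.999, -0.003]
contact_force: [2.6, 0.0, 5.6]
gripper_width: 0.294
grasp_force: 59.4
```

Call:
{"api": "jog_arm", "payload": {"moves": [[[0, 0, 0, -2, 0, 0, 0], [0, 0, 0, -4, 0, 0, 0], [0, 0, 0, -4, 0, 0, 0], [0, 0, 0, -3, 0, 0, 0], [0, -3, 1.15, 0, 0, 0, 0], [0, -3, 1.15, 0, 0, 0, 0], [0, -3, 1.15, 0, 0, 0, 0], [0, -3, 1.15, 0, 0, 0, 0], [0, -3, 1.15, 0, 0, 0, 0], [0, -3, 1.15, 0, 0, 0, 0], [0, 0, 0, 0, 0, 0, 0], [0, 0, 0, 0, 0, 0, 0], [0, 0, 0, 0, 0, 0, 0]]]}}

```text
time: 31.03
tool_pos: [0.5848, -0.3441, 0.1564]
tool_rot: [-0.0, 0.04, 0.999, -0.001]
contact_force: [-0.3, 0.4, -1.0]
gripper_width: 0.296
grasp_force: 59.4
```

```bash
python3 - <<'E'
from fs import *
T=cur();print(T)
zt=T[2,3]-.0297
for n in("scene","side"):
    f=grab_frame(n);cv2.imwrite(f"pics/lid_{n}.png",f["color"]);P=corr_cloud(f)[0].reshape(-1,3);P=P[np.isfinite(P[:,0])]
    Q=P[(P[:,2]>zt+.004)&(P[:,2]<zt+.024)&(np.hypot(P[:,0]-T[0,3],P[:,1]-T[1,3])<.085)]
    h=cv2.convexHull(Q[:,:2].astype(np.float32))[:,0]
    r=least_squares(lambda q:np.hypot(h[:,0]-q[0],h[:,1]-q[1])-.07,T[:2,3],loss='soft_l1',f_scale=.001);print(n,"lid",r.x,np.median(abs(r.fun)),len(Q))
    k=(Q[:,2]>zt+.013)
    print("  plane",np.linalg.lstsq(np.c_[Q[k][:,0]-T[0,3],Q[k][:,1]-T[1,3],np.ones(k.sum())],Q[k][:,2]-zt,rcond=None)[0])
    print("  sag",rim(P,(.583,-.345)))
E
```

```text
[[-0.9969  0.0791 -0.0008  0.5848]
 [ 0.0791  0.9969 -0.0011 -0.3441]
 [ 0.0007 -0.0012 -1.      0.1564]
 [ 0.      0.      0.      1.    ]]
scene lid [ 0.5813 -0.3436] 0.0005058888681333112 2519
  plane [-0.0064  0.0051  0.017 ]
  sag [ 0.5845 -0.3452  0.069 ]
side lid [ 0.5818 -0.3454] 0.0004026509210596635 2472
  plane [ 0.0007 -0.0016  0.0172]
  sag [ 0.5833 -0.3475  0.0689]
```

View pics/lid_scene.png

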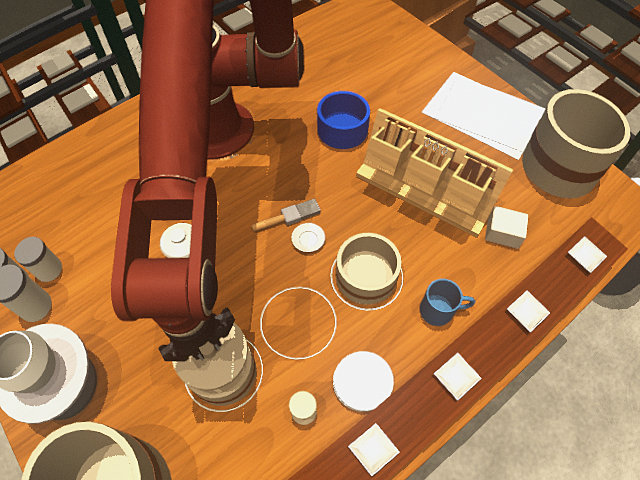

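The lid is held level over the full saggar at (215,360), and the pack circle at (298,323) is free.

Call:
{"api": "jog_arm", "payload": {"moves": [[[0, -0.22, -0.08, 1.5, 0, 0, 0], [0, 0, 0, 1.5, 0, 0, 0], [0, 0, 0, 1.0, 0, 0, 0], [0, 0, 0, 0.6, 0, 0, 0], [0, 0, 0, 0.4, 0, 0, 0], [0, 0, 0, 0, 0, 0, 0], [0, 0, 0, 0, 0, 0, 0]]]}}

```text
time: 31.72
tool_pos: [0.5876, -0.3453, 0.1067]
tool_rot: [0.0, 0.04, 0.999, -0.001]
contact_force: [-0.5, -0.6, -1.4]
gripper_width: 0.299
grasp_force: 59.4
```

Call:
{"api": "jog_arm", "payload": {"moves": [[[0, 0, 0, 0.25, 0, 0, 0], [0, 0, 0, 0.15, 0, 0, 0], [0, 0, 0, 0, 0, 0, 0], [0, 0, 0, 0, 0, 0, 0]]]}}

```text
time: 32.05
tool_pos: [0.5878, -0.3453, 0.1032]
tool_rot: [0.0, 0.04, 0.999, -0.001]
contact_force: [-0.7, 0.2, -1.8]
gripper_width: 0.296
grasp_force: 59.4
```

Call:
{"api": "jog_arm", "payload": {"moves": [[[0, 0, 0, 0.15, 0, 0, 0], [0, 0, 0, 0, 0, 0, 0], [0, 0, 0, 0, 0, 0, 0]]]}}

```text
time: 32.3
tool_pos: [0.5879, -0.3454, 0.1017]
tool_rot: [0.001, 0.04, 0.999, -0.001]
contact_force: [1.3, -0.8, -0.4]
gripper_width: 0.293
grasp_force: 59.6
```

Call:
{"api": "jog_arm", "payload": {"moves": [[[0, 0, 0, 0.05, 0, 0, 0], [2.9, 0, 0, 0, 0, 0, 0], [3.4, 0, 0, 0, 0, 0, 0], [4.2, 0, 0, 0, 0, 0, 0], [4.2, 0, 0, 0, 0, 0, 0], [4.2, 0, 0, 0, 0, 0, 0], [4.2, 0, 0, -2, 0, 0, 0], [4.2, 0, 0, -3, 0, 0, 0], [4.2, 0, 0, -3, 0, 0, 0], [4.2, 0, 3, -1, 0, 0, 0], [4.2, 0, 4, 0, 0, 0, 0], [4.2, 0, 4, 0, 0, 0, 0], [4.2, 0, 4, 0, 0, 0, 0], [3, 0, 4, 0, 0, 0, 0], [3, 0, 4, 0, 0, 0, 0], [3, 0, 4, 0, 0, 0, 0], [3, 0, 0, 0, 0, 0, 0], [3, 0, 0, 0, 0, 0, 0]]]}}

```text
time: 33.8
tool_pos: [0.609, -0.0741, 0.1906]
tool_rot: [0.0, 0.038, 0.999, -0.001]
contact_force: [0.1, -1.1, -0.6]
gripper_width: 0.354
grasp_force: 0.0
```

```bash
python3 - <<'E'
from fs import *
T=cur();print(T[:3,3])
for n in("scene","side"):
    f=grab_frame(n);cv2.imwrite(f"pics/s_{n}.png",f["color"]);P=corr_cloud(f)[0].reshape(-1,3);P=P[np.isfinite(P[:,0])]
    Q=P[(P[:,2]>.083)&(P[:,2]<.094)&(np.hypot(P[:,0]-.584,P[:,1]+.345)<.085)]
    h=cv2.convexHull(Q[:,:2].astype(np.float32))[:,0]
    r=least_squares(lambda q:np.hypot(h[:,0]-q[0],h[:,1]-q[1])-.07,(.584,-.345),loss='soft_l1',f_scale=.001);print(n,"lid",r.x,np.median(abs(r.fun)),len(Q))
    print("  plane",np.linalg.lstsq(np.c_[Q[:,0]-.584,Q[:,1]+.345,np.ones(len(Q))],Q[:,2],rcond=None)[0])
    S=P[(P[:,2]>.02)&(P[:,2]<.074)&(np.hypot(P[:,0]-.584,P[:,1]+.345)<.08)&(np.hypot(P[:,0]-.584,P[:,1]+.345)>.063)]
    print("  sag wall",least_squares(lambda q:np.hypot(S[:,0]-q[0],S[:,1]-q[1])-.07,(.584,-.345),loss='soft_l1',f_scale=.001).x)
fs((.599,.0325))
E
```

```text
[ 0.609  -0.0741  0.1906]
scene lid [ 0.584  -0.3454] 0.00045014090489230857 3752
  plane [-0.0001 -0.0003  0.0889]
  sag wall [ 0.5829 -0.3452]
side lid [ 0.585 -0.346] 0.0007393904219334668 2643
  plane [0.0011 0.0095 0.0893]
  sag wall [ 0.5844 -0.3451]
wrist rim [0.5983 0.0338 0.0697] ring [0.5985 0.0338] 15904 0.0003704800252964033 z 0.0798621301027426
scene rim [0.5986 0.0334 0.0699] ring [0.5981 0.0338] 1719 0.0006169291172157254 z 0.07917861951479638
side rim [0.5987 0.0322 0.0702] ring [0.5989 0.0336] 1838 0.0010982849273152365 z 0.07892045522013483
```

```bash
python3 - <<'E'
from pl import *
c=np.array([.5985,.0338]);u=np.array([-.041,-.9992]);psi=1.5298
p=c+.065*u
path((down(psi,[*p,.12]),"al",2),(down(psi,[*p,.032]),"down",3))
E
```

```text
al: 2 x 0.82 2.27 3.52 -0.001 0.0 -0.02  end [ 0.5958 -0.0311  0.12  ]
down: 3 x -0.0 -0.0 2.93 0.0 0.0 0.0  end [ 0.5958 -0.0311  0.032 ]
```

Call:
{"api": "jog_arm", "payload": {"moves": [[[3, 0.82, 2.27, 3.52, 0, 0, -0.02], [3, 0.82, 2.27, 3.52, 0, 0, -0.02], [3, 0, 0, 0, 0, 0, 0], [3, 0, 0, 0, 0, 0, 0], [3, 0, 0, 2.9, 0, 0, 0], [3, 0, 0, 2.9, 0, 0, 0], [3, 0, 0, 2.9, 0, 0, 0], [3, 0, 0, 0, 0, 0, 0], [2, 0, 0, 0, 0, 0, 0], [2, 0, 0, 0, 0, 0, 0], [2, 0, 0, 0, 0, 0, 0], [2, 0, 0, 0, 0, 0, 0]]]}}

```text
time: 35.05
tool_pos: [0.5983, -0.0315, 0.0377]
tool_rot: [0.003, 0.02, 1.0, -0.001]
contact_force: [1.1, 0.4, -0.1]
gripper_width: 0.231
grasp_force: 0.0
```

```bash
python3 - <<'E'
from pl import *
o=np.array([.5906,-.1545]);psi=1.5298;u=np.array([-.041,-.9992])
s=state();print(s["tool_pos"],s["contact_force"],s["gripper_width"]*8.54)
path((down(psi,[*(o+.07*u),s["tool_pos"][2]]),"tow",12))
E
```

```text
[ 0.5983 -0.0315  0.0377] [ 1.1136  0.3898 -0.0776] 1.9749688406987314
tow: 12 x 0.02 -1.61 0.0 -0.0 0.0 0.0  end [ 0.5877 -0.2244  0.0377]
```

Call:
{"api": "jog_arm", "payload": {"moves": [[[2, 0.02, -0.8, 0, 0, 0, 0], [2, 0.02, -1.6, 0, 0, 0, 0], [2, 0.02, -1.6, 0, 0, 0, 0], [2, 0.02, -1.6, 0, 0, 0, 0], [2, 0.02, -1.6, 0, 0, 0, 0], [2, 0.02, -1.6, 0, 0, 0, 0], [2, 0.02, -1.6, 0, 0, 0, 0], [2, 0.02, -1.6, 0, 0, 0, 0], [2, 0.02, -1.6, 0, 0, 0, 0], [2, 0.02, -1.6, 0, 0, 0, 0], [2, 0.02, -1.6, 0, 0, 0, 0], [2, 0.02, -1.1, 0, 0, 0, 0], [2, 0, -0.6, 0, 0, 0, 0], [2, 0, -0.3, 0, 0, 0, 0], [2, 0, -0.1, 0, 0, 0, 0], [2, 0, 0, 0, 0, 0, 0], [2, 0, 0, 0, 0, 0, 0]]]}}

```text
time: 36.47
tool_pos: [0.5875, -0.2187, 0.0369]
tool_rot: [0.002, 0.02, 1.0, 0.0]
contact_force: [0.3, 6.7, 5.0]
gripper_width: 0.232
grasp_force: 3.3
```

```bash
python3 - <<'E'
from fs import *
s=state();print(s["tool_pos"],s["contact_force"])
fs((.591,-.152),("scene","side"))
E
```

```text
[ 0.5875 -0.2187  0.0369] [0.2902 6.712  5.0444]
scene rim [ 0.5931 -0.1522  0.0702] ring [ 0.5931 -0.1508] 1559 0.000726067829782448 z 0.07962704818742278
side rim [ 0.5945 -0.1531  0.0701] ring [ 0.595 -0.151] 1382 0.0008557314925787055 z 0.07892861727012546
```

Call:
{"api": "jog_arm", "payload": {"moves": [[[2, 0.2, -0.1, 0, 0, 0, 0], [2, 0.2, -0.1, 0, 0, 0, 0], [2, 0.2, -0.1, 0, 0, 0, 0], [2, 0, 0, 0, 0, 0, 0], [2, 0, 0, 0, 0, 0, 0]]]}}

```text
time: 36.98
tool_pos: [0.5816, -0.2227, 0.0367]
tool_rot: [0.002, 0.02, 1.0, -0.001]
contact_force: [4.2, 3.6, 3.5]
gripper_width: 0.236
grasp_force: 2.6
```

```bash
python3 - <<'E'
from fs import *
s=state();print(s["tool_pos"],s["contact_force"])
fs((.591,-.154),("scene","side"))
E
```

```text
[ 0.5816 -0.2227  0.0367] [4.1927 3.6317 3.5265]
scene rim [ 0.5925 -0.157   0.0697] ring [ 0.5918 -0.1563] 1625 0.0007620479002219474 z 0.07947757342827114
side rim [ 0.5931 -0.1578  0.07  ] ring [ 0.5936 -0.1564] 1380 0.0007990145750283867 z 0.07911504963578318
```

Call:
{"api": "jog_arm", "payload": {"moves": [[[3, 0, 0, 0, 0, 0, 0], [3, 0, 0.2, 0, 0, 0, 0], [3, 0, 0, 0, 0, 0, 0], [3, 0, 0, -2, 0, 0, 0], [3, 0, 0, -4, 0, 0, 0], [3, 0, 0, -4, 0, 0, 0], [3, 0, 0, -4, 0, 0, 0], [3, 4, 0, -4, 0, 0, 0], [3, 4, 0, -2, 0, 0, 0], [3, 4, 0, 0, 0, 0, 0], [3, 4, 0, 0, 0, 0, 0], [3, 0, 0, 0, 0, 0, 0], [3, 0, 0, 0, 0, 0, 0]]]}}

```text
time: 38.17
tool_pos: [0.4315, -0.2141, 0.2221]
tool_rot: [-0.0, 0.021, 1.0, -0.001]
contact_force: [-0.2, 0.1, -1.0]
gripper_width: 0.351
grasp_force: 0.0
```

```bash
python3 - <<'E'
from fs import *
fs((.592,-.156),("scene","side"))
for n in("scene","side"):
    f=grab_frame(n);cv2.imwrite(f"pics/f_{n}.png",f["color"]);W=corr_cloud(f)[0];P=W.reshape(-1,3);P=P[np.isfinite(P[:,0])]
    S=P[(P[:,2]>.02)&(P[:,2]<.074)&(np.hypot(P[:,0]-.584,P[:,1]+.345)<.08)&(np.hypot(P[:,0]-.584,P[:,1]+.345)>.063)]
    print("  full wall",least_squares(lambda q:np.hypot(S[:,0]-q[0],S[:,1]-q[1])-.07,(.584,-.345),loss='soft_l1',f_scale=.001).x)
    hsv=cv2.cvtColor(f["color"],cv2.COLOR_BGR2HSV)
    for c in((.582,-.345),(.590,-.155),(.598,.035)):
        M=(hsv[...,1]<90)&(hsv[...,2]>150)&(abs(W[...,2])<.006)&(abs(np.hypot(W[...,0]-c[0],W[...,1]-c[1])-.081)<.008)
        Q=W[M]; r=least_squares(lambda q:np.hypot(Q[:,0]-q[0],Q[:,1]-q[1])-.0815,c,loss='soft_l1',f_scale=.002); print("  circ",r.x,len(Q))
E
```

```text
scene rim [ 0.5928 -0.1559  0.0691] ring [ 0.5922 -0.1559] 2107 0.0008079949052094693 z 0.07959499552392246
side rim [ 0.5931 -0.1576  0.0701] ring [ 0.5936 -0.1564] 2250 0.0009015370125079886 z 0.07891048105549704
  full wall [ 0.5829 -0.3452]
  circ [ 0.582 -0.344] 237
  circ [ 0.5906 -0.1544] 233
  circ [0.5989 0.0354] 324
  full wall [ 0.5845 -0.3451]
  circ [ 0.5825 -0.3445] 285
  circ [ 0.591  -0.1549] 121
  circ [0.6001 0.0364] 167
```

View pics/f_scene.png

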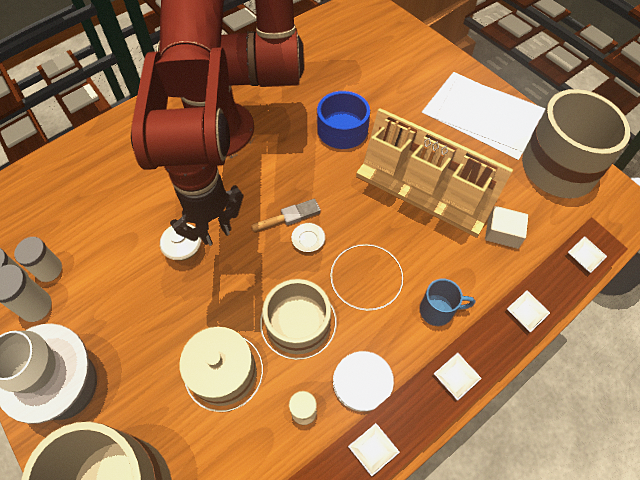

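The final picture shows three caddies on the rail. The covered saggar is in the end circle at (218,365), the empty one in the middle circle at (298,313), and the left circle is free.

Call:
{"api": "jog_arm", "payload": {"moves": [[[3, 0, 0, 0, 0, 0, 0], [3, 0, 0, 0, 0, 0, 0], [3, 0, 0, 0, 0, 0, 0], [3, 0, 0, 0, 0, 0, 0], [3, 0, 0, 0, 0, 0, 0], [3, 0, 0, 0, 0, 0, 0], [3, 0, 0, 0, 0, 0, 0], [3, 0, 0, 0, 0, 0, 0], [3, 0, 0, 0, 0, 0, 0], [3, 0, 0, 0, 0, 0, 0], [3, 0, 0, 0, 0, 0, 0], [3, 0, 0, 0, 0, 0, 0]]]}}

```text
time: 39.37
tool_pos: [0.4336, -0.2144, 0.223]
tool_rot: [0.0, 0.02, 1.0, -0.001]
contact_force: [0.0, -0.3, 0.1]
gripper_width: 0.35
grasp_force: 0.0
```

```bash
python3 - <<'E'
from fs import *
from chk2 import prof
fs((.592,-.156),("scene",))
f=grab_frame("side");P=corr_cloud(f)[0].reshape(-1,3);P=P[np.isfinite(P[:,0])]
S=P[(P[:,2]>.02)&(P[:,2]<.074)&(np.hypot(P[:,0]-.584,P[:,1]+.345)<.08)&(np.hypot(P[:,0]-.584,P[:,1]+.345)>.063)]
w=least_squares(lambda q:np.hypot(S[:,0]-q[0],S[:,1]-q[1])-.07,(.584,-.345),loss='soft_l1',f_scale=.001).x;print(w)
r=rim(P,(.592,-.156));print(r)
for y in(-.1,0,.1): prof(y,("scene",))
if np.hypot(*(w-[.5823,-.3443]))<.005 and np.hypot(*(r[:2]-[.5907,-.1546]))<.006: print(job_done())
E
```

```text
scene rim [ 0.5927 -0.1558  0.0689] ring [ 0.5923 -0.1559] 2103 0.0008112079098715683 z 0.07969093918354025
[ 0.5844 -0.3452]
[ 0.5929 -0.1576  0.0701]
scene front face x -70.34396524541668 (want -71.5) slopes y,z [ 0.015  -0.0004] x at z-25 -70.35653660489382
  lip z [ 6.9901  9.3388 10.2248] (want 9.5)
  back top z [25.4068 28.4689 29.5778] (want 27.5)
  x range of top [-20.1897  -8.0233   8.5898]
  board x 15.604300920431928
  boardtop z [31.1059 32.2932]
scene front face x -70.26933427377239 (want -71.5) slopes y,z [ 0.0147 -0.004 ] x at z-25 -70.24371504201012
  lip z [ 7.3031  9.2011 10.4983] (want 9.5)
  back top z [22.9507 27.0738 28.6675] (want 27.5)
  x range of top [-17.4665  -3.8997  10.1384]
  board x 16.15327205754854
  boardtop z [31.2674 31.8292]
scene front face x -70.30228314832081 (want -71.5) slopes y,z [-0.0108  0.0126] x at z-25 -70.34587652514556
  lip z [ 6.7324  8.7499 10.0425] (want 9.5)
  back top z [24.431  27.731  28.5721] (want 27.5)
  x range of top [-19.7316  -7.2012   9.9672]
  board x 16.661434533086577
  boardtop z [30.8747 32.3081]
the job is handed in; nothing more can be done
None
```

The job is handed in, and by the final camera measurements it is done as asked: all three caddies hang home on the rail, the full saggar is in the end circle with its lid level on the rim, and the empty saggar is in the middle circle, each within about 3 mm of centre.

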